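# Load and close a shielded board test chamber

### The arm

A 6-joint arm with a two-finger parallel gripper is mounted at the origin on the work surface. World frame = base frame: x ahead of the robot, y to its left, z up, the work surface at z = 0. Lengths are in mm, angles in rad, forces in N, time in s.
With the tool pointing down it reaches from about 350 to 775 mm from the base axis. Payload 7.3 kg.
Tool frame: the origin (TCP) lies between the finger pads; the fingertips stand 14 mm ahead of it and the grasp point (between the pads) lies 5 mm behind it; y points along the fingers, z is the direction in which the jaws open and shut, and the axes are right-handed (so a half turn about y gives the same grasp; the last joint's range is limited). The gripper opens to 92 mm and grips with 3 to 60 N. Pads are 19 mm wide; open, the fingers measure 130 mm over their backs; the gripper's body (75 mm by 190 mm) begins 47 mm behind the grasp point.
Start: joints at [-1.419, 0.342, 1.524, -0, 1.275, -0.146], TCP at [154.066, -501.903, 240.741] pointing down, gripper open.
Joint ranges: [-2.53, 2.53], [-0.77, 2.02], [0.04, 2.7], [-1, 4.14], [0.28, 2.66], [-3.11, 3.11]. Speed limits (rad/s): [2.57, 2.57, 3.14, 3.14, 3.14, 3.14].

### API

Orientations are given as [roll, pitch, yaw] about the fixed x, y, z axes, in that order (R = Rz(yaw) Ry(pitch) Rx(roll)).
In Python, from plant import bot, vision, order gives the robot as it stands.
- The arm moves only by the tool apply_moves, never from a script. Its argument "rows" is a list of rows, each a list of 3 entries, a list of its own where there are three numbers: the shift along the tool's x, y, z in cm, then the turn about the tool's y in rad, then the finger opening in cm, from 0 to 9.18. A call has 1 to 5 rows; each row is the pose to reach, as a shift and turn from the pose measured when the call began, along the tool's axes at that moment; what a row does not reach only later rows make up. A row lasts 1/8 s, in which the tool goes at most 62.5 mm and 10.7 degrees, less where a joint would pass 70% of its speed; a pose out of reach is approached as far as the arm can. A call with a gripper value outside its range is refused whole. The fingers move at their own pace and stop on an object; the grip force is fixed at half the most. Time passes only in rows, so rows that repeat a pose let the fingers close. It gives the time, the measured TCP pose, the force and the opening at its end, in the units of the state.
- bot.get_obs(): the state, without advancing time (a new reading comes with each control period).
- vision.capture(name): name is "scene" or "top" or "wrist"; returns the picture (420x560x3 uint8, red, green, blue); there is no depth.
- vision.camera_info(name): a dict with "mtx" (3x3 intrinsics, pixels), "rvec" (rotation vector, rad) and "tvec" (3), from world to camera coordinates, as OpenCV has them. Camera axes: x right, y down, z forward; pixel columns grow to the right and rows downward; lengths in mm; the calibration is good to about 2 mm. A picture is of the moment at which its call begins: read the wrist's pose just before it. camera_info takes no time and is no camera call; for the wrist camera it gives the pose at the moment of the call.
- order.close_job(): hands the job in, once; it reports no verdict.
The state is a dict: "time": time; "joint_positions": joint angles; "dq": joint speeds; "tau": joint torques, N m; "tool_pos": TCP position; "tcp_rot": TCP orientation; "contact_force": force on the tool from outside, world axes, zero at the start; "moment": the same for the moment, N m; "grip_width": finger opening in mm.
Only numpy, scipy, OpenCV 4.12 (cv2) and the standard library are available. Lean on these libraries where they do the work, as an engineer would, in place of code of your own. Each camera call takes 0.05 s, during which the arm holds its last target.

### The job

Lay every circuit board that has a heatsink flat in a bay of its own in the shielded test chamber, then put the lid on so that it is seated all round, and then swing both end clamps fully down onto it. Also turn the level dial so that its pointer is lined up with the red index mark; leave the other things on the bench where they are.

Things in the scene. Friction and masses are not known exactly. Their poses are not given: they have to be found in the camera images.
- chamber: Fixed aluminium open box, 104 (x) x 257 (y) x 58 mm high, walls 4 mm; origin: centre of its underside, on the bench. Inner floor 12 mm up. 3 mm dividers, 14 mm above the floor, make four bays, each 96 (x) x 60 mm (y), centred at x = 0, y = -94.5, -31.5, 31.5, 94.5 mm; one board per bay, any bay. Blue clamp posts, 60 mm high, outside both y ends, to 162 mm from the centre.
- board1: Circuit board module (two to four of the four are present): green board 84 (x) x 50 (y) x 6 mm thick; finned aluminium heatsink in the middle, 28 (x) x 38 mm (y), from 6 to 36 mm above the underside, to be gripped across its 28 mm; end parts under 14 mm high. 80 to 170 g. Origin: centre of the underside. Lies in a bay with its long side along chamber x, either way round.
- board2: Circuit board module (two to four of the four are present): green board 84 (x) x 50 (y) x 6 mm thick; finned aluminium heatsink in the middle, 28 (x) x 38 mm (y), from 6 to 36 mm above the underside, to be gripped across its 28 mm; end parts under 14 mm high. 80 to 170 g. Origin: centre of the underside. Lies in a bay with its long side along chamber x, either way round.
- board3: Circuit board module (two to four of the four are present): green board 84 (x) x 50 (y) x 6 mm thick; finned aluminium heatsink in the middle, 28 (x) x 38 mm (y), from 6 to 36 mm above the underside, to be gripped across its 28 mm; end parts under 14 mm high. 80 to 170 g. Origin: centre of the underside. Lies in a bay with its long side along chamber x, either way round.
- board4: Circuit board module (two to four of the four are present): green board 84 (x) x 50 (y) x 6 mm thick; finned aluminium heatsink in the middle, 28 (x) x 38 mm (y), from 6 to 36 mm above the underside, to be gripped across its 28 mm; end parts under 14 mm high. 80 to 170 g. Origin: centre of the underside. Lies in a bay with its long side along chamber x, either way round.
- lid: Loose lid, 0.32 to 0.5 kg; origin: centre of its underside. Below, a locating step 90 (x) x 243 (y) x 5 mm goes inside the walls with 3 mm play each side; above it a plate 110 x 263 x 6 mm rests on the walls: seated, its origin is 53 mm above the chamber's. Black bar handle along y over the middle: 14 mm wide, 90 mm long, 27 to 41 mm above the origin, open beneath. Either way round is right.
- clamp_left (a joint): Hold-down clamp at the chamber's +y end, rad: 0 down on the lid, 1.57 upright, more leaning outward (limit 1.95). Starts at 1.6 to 1.85. Turns about a line along chamber x through point clamp_left_hinge; stiff (about 0.06 N m), stays where it is left.
- clamp_right (a joint): The same clamp at the chamber's -y end.
- clamp_left_bar (a point): Middle of the orange cross bar at the end of the left clamp's arm: round, 12 mm thick, 56 mm long along chamber x, 60 mm from the hinge; with the clamp down it is 10 mm above the lid's plate, 88 mm from the chamber's middle.
- clamp_right_bar (a point): The same for the right clamp.
- clamp_left_hinge (a point): Point on the left clamp's hinge line, 148 mm from the chamber's middle along +y and 74 mm above the bench; axes as the chamber.
- clamp_right_hinge (a point): The same for the right clamp, on the -y side.
- dial_unit: Fixed grey level control unit of the chamber, 120 by 120 mm, 45 mm high; origin: centre of its underside. The dial stands in the middle of its top.
- dial (a joint): Angle of the black dial, rad, grows clockwise seen from above, limits 0 and 4.7, starts at 0.1 to 0.6; at 0 its pointer shows along the unit's +x. Stays where it is left (friction 0.03 N m). Grip: a bar through the axis, 52 mm long (along the pointer), 13 mm wide, 54 to 78 mm above the bench, over a round foot 60 mm across.
- dial_pointer (a point): Pointer end of the dial's grip bar, 26 mm from its axis and 66 mm above the bench, marked by a white line on top; x axis points outward from the dial's axis along the pointer.
- index_mark (a point): Red index mark on the fixed white ring round the dial, 44 mm from the dial's axis.
- reel: Bystander: grey solder reel standing flat, 64 mm across, 30 mm high; origin under its centre.
- meter: Bystander: handheld meter 150 x 75 x 34 mm; origin under its centre.
- mug: Bystander: blue mug, 80 mm across, 90 mm high; origin under its centre.
- bare_board: Bystander: larger bare board without a heatsink, 110 x 75 mm, 13 mm high; origin under its centre.
- screwdriver: Bystander: screwdriver, 180 mm long along its x.
- brush: Bystander: brush, 170 mm long along its x.
Things that resemble listed ones, but are neither listed nor needed, are in the scene too. Leave any orange look-alike of the dial_unit alone.

How it is judged (in metres and radians):
On the way, in this order (a step that is already met when the one before it is completed fails the run):
1. every heatsink board present lies flat in a bay (x of board1 in the frame of chamber between -0.02 and 0.02 m and y of board1 in the frame of chamber between -0.122 and 0.122 m and z of board1 in the frame of chamber between 0.006 and 0.016 m and angle between each of board1, board2, board3, board4's own z axis and vertical below 0.1 rad and linear speed of each of board1, board2, board3, board4 below 0.05 m/s and x of board2 in the frame of chamber between -0.02 and 0.02 m and y of board2 in the frame of chamber between -0.122 and 0.122 m and z of board2 in the frame of chamber between 0.006 and 0.016 m and x of board3 in the frame of chamber between -0.02 and 0.02 m and y of board3 in the frame of chamber between -0.122 and 0.122 m and z of board3 in the frame of chamber between 0.006 and 0.016 m and x of board4 in the frame of chamber between -0.02 and 0.02 m and y of board4 in the frame of chamber between -0.122 and 0.122 m and z of board4 in the frame of chamber between 0.006 and 0.016 m), for 0.2 s.
2. the lid is seated on the loaded chamber (x of lid in the frame of chamber between -0.007 and 0.007 m and y of lid in the frame of chamber between -0.007 and 0.007 m and z of lid in the frame of chamber between 0.049 and 0.0565 m and angle between lid's own z axis and vertical below 0.04 rad and linear speed of lid below 0.05 m/s), for 0.2 s.
3. both clamps are down on the lid (value of joint each of clamp_left, clamp_right below 0.1 rad), for 0.2 s.
At the end, for the whole second after the job is handed in: Every board present lies flat on a bay's floor (within 4 mm, 0.1 rad); the lid is seated (within 7 mm sideways, 3.5 mm in height, level to 0.04 rad); both clamps are within 0.1 rad of fully down; the dial's pointer is within 0.12 rad of the red mark; all is at rest (all of step 1 and all of step 2 and all of step 3 and y of index_mark in the frame of dial_pointer between -0.0053 and 0.0053 m and x of index_mark in the frame of dial_pointer above 0 m and velocity of joint dial between -0.05 and 0.05 rad/s); the robot touches nothing.
It fails at once if a bystander (reel, meter, mug, bare board, screwdriver, brush) is moved more than 6 cm (distance of any of reel, meter, mug, bare_board, screwdriver, brush from where it was at the start of the episode above 0.06 m).
Of board1, board2, board3, board4 only 2 to 4 are there at a start; the rules pass over those that are not, and their reading is None.
At some moment in a run one of board1, board2, board3, board4, lid may be knocked a few centimetres aside while the robot is not near it.
Once in a run the grip may slacken for a moment while it holds something.
It also fails if it takes over 210 s, if anything falls off the work surface, if the arm or the gripper's body presses on something with over 40 N, if the wrist force passes 120 N, or if a joint passes its speed limit or range.

## Working session

There is one attempt and no reset: what is moved stays moved. The work goes in short steps, Python scripts to look and compute and a tool call to move; the robot and the scene stay as the last step left them, time stands still between calls to the robot, and variables do not carry over. Pictures are saved under pics/ and viewed, and the job is handed in when it is done.

Besides the shell and the picture viewer there is one more tool, called after ">>>" by a JSON object that holds its "name" and its "arguments", one argument or row to a line. apply_moves: Moves the arm, as the interface text tells. Its arguments: {"type":"object","properties":{"rows":{"type":"array","items":{"type":"array"}}},"required":["rows"]}

```bash
ls; mkdir -p pics; python3 - <<'E'
from plant import bot, vision, order
import cv2
o=bot.get_obs(); print(o)
for n in ("scene","top","wrist"):
    im=vision.capture(n); cv2.imwrite(f"pics/{n}0.png",im[:,:,::-1]); print(n,vision.camera_info(n))
E
```

```text
pics
{'time': 0.0, 'joint_positions': array([-1.41901099e+00,  3.42751395e-01,  1.52501924e+00, -9.58627845e-06,
        1.27538630e+00, -1.45968811e-01]), 'dq': array([ 5.16483270e-04, -9.00140187e-04, -1.26755937e-03, -7.23946091e-04,
       -1.02610657e-03,  1.37189260e-05]), 'tau': array([ 7.28855812e-04, -4.31244242e+01, -2.44217867e+01,  7.19269621e-02,
        5.60423511e-02, -1.24632584e-04]), 'tool_pos': array([ 153.99695604, -501.50528693,  240.02928753]), 'tcp_rot': array([-1.57234530e+00,  2.18455932e-04, -2.84383588e+00]), 'contact_force': array([-1.06873736,  0.83373391, -0.02702325]), 'moment': array([ 0.02692604, -0.03759321, -0.02562213]), 'grip_width': 91.93028628627928}
scene {'mtx': array([[489.94797837,   0.        , 284.13170056],
       [  0.        , 489.94797837, 209.29904592],
       [  0.        ,   0.        ,   1.        ]]), 'rvec': array([ 1.02159088,  2.3359181 , -1.15046632]), 'tvec': array([ 306.76012529, -238.88738494, 1820.88849297])}
top {'mtx': array([[492.01657363,   0.        , 283.79647329],
       [  0.        , 492.01657363, 212.15782141],
       [  0.        ,   0.        ,   1.        ]]), 'rvec': array([ 2.16092072, -2.17779341,  0.07565037]), 'tvec': array([ 129.19487463,  556.19677819, 1400.70014156])}
wrist {'mtx': array([[292.24762598,   0.        , 279.73555158],
       [  0.        , 292.24762598, 209.70020471],
       [  0.        ,   0.        ,   1.        ]]), 'rvec': array([-2.35515336,  1.73982785,  0.22594116]), 'tvec': array([-523.90190724,  -30.83040291,  389.52433426])}
```

View pics/top0.png

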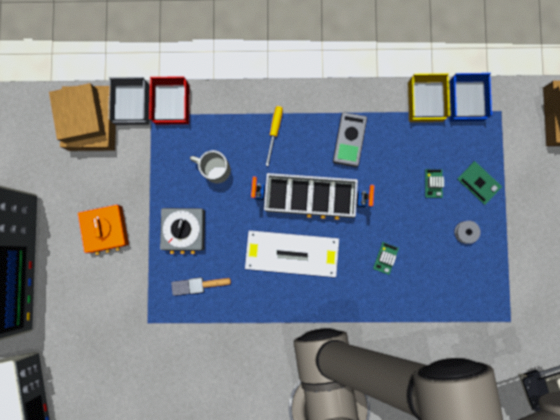

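View pics/scene0.png

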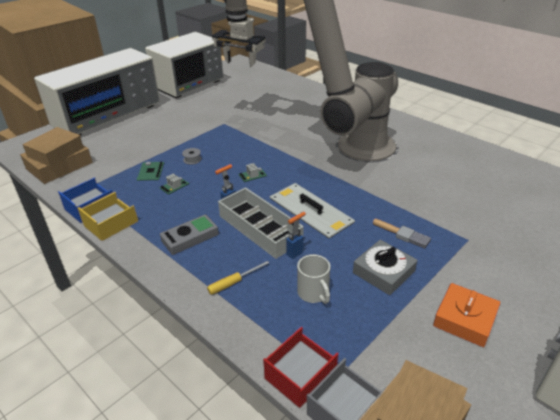

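View pics/wrist0.png

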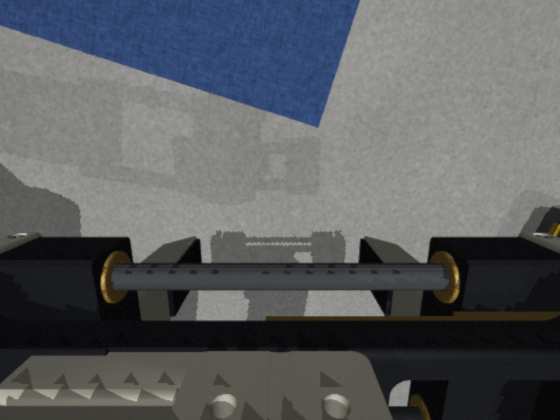

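```bash
cat > h.py <<'E'
import numpy as np, cv2
from plant import bot, vision, order
from scipy.spatial.transform import Rotation as Rn
def cam(n):
    c=vision.camera_info(n); R=cv2.Rodrigues(c['rvec'])[0]; return c['mtx'],R,np.array(c['tvec'])
def bp(c,uv,z):
    K,R,t=c; C=-R.T@t; d=R.T@np.linalg.inv(K)@np.array([uv[0],uv[1],1.]); return C+d*(z-C[2])/d[2]
def pj(c,p):
    K,R,t=c; q=K@(R@np.array(p,float)+t); return q[:2]/q[2]
def snap(n,f):
    im=vision.capture(n)[:,:,::-1].copy(); cv2.imwrite(f"pics/{f}.png",im); return im
def crop(im,x0,y0,w,h,s,f):
    c=cv2.resize(im[y0:y0+h,x0:x0+w],None,fx=s,fy=s,interpolation=cv2.INTER_CUBIC); 
    for k in range(0,w,10): cv2.line(c,(k*s,0),(k*s,6 if k%50 else 14),(0,255,255),1)
    for k in range(0,h,10): cv2.line(c,(0,k*s),(6 if k%50 else 14,k*s),(0,255,255),1)
    cv2.imwrite(f"pics/{f}.png",c)
def RT():
    o=bot.get_obs(); return o,Rn.from_euler('xyz',o['tcp_rot']).as_matrix()
def go(p,zdir=None):
    """shift (cm) in tool axes and turn about tool y to reach p with jaw dir zdir (world angle rad, mod pi)"""
    o,R=RT(); s=R.T@(np.array(p,float)-o['tool_pos'])/10
    a=None
    if zdir is not None:
        zt=np.array([np.cos(zdir),np.sin(zdir),0]); l=R.T@zt
        a=np.arctan2(l[0],l[2]); a=(a+np.pi/2)%np.pi-np.pi/2
    print('tcp',o['tool_pos'].round(1),'rot',o['tcp_rot'].round(3),'q6',o['joint_positions'].round(2),'shift cm',s.round(2),'turn',None if a is None else round(a,3),'(alt +-pi)','t',o['time'],'F',o['contact_force'].round(1),'w',round(o['grip_width'],1))
E
python3 - <<'E'
from h import *
im=cv2.imread('pics/top0.png')
crop(im,150,160,130,100,6,'c1'); crop(im,240,160,140,100,5,'c2'); crop(im,240,220,130,60,6,'c3'); crop(im,370,160,130,115,5,'c4')
o,R=RT(); print(R.round(3))
for n in ('top','scene','wrist'):
    c=cam(n); C=-c[1].T@c[2]; print(n,C, 'tool:',R.T@(C-o['tool_pos']), 'fwd',(R.T@c[1].T[:,2]).round(3))
E
```

```text
[[-0.956 -0.     0.293]
 [-0.293  0.001 -0.956]
 [-0.    -1.    -0.001]]
top [ 434.25956717  101.7563729  1445.36200558] tool: [ -445.12342826 -1204.49884363  -495.98280536] fwd [-0.087  0.996  0.011]
scene [1362.13786587  863.89851909  930.08797651] tool: [-1555.69296414  -688.50663583  -951.73872767] fwd [0.708 0.612 0.352]
wrist [ 219.85054741 -481.17907821  383.77774901] tool: [ -68.94362475 -143.55792754   -0.36275965] fwd [ 0.253  0.967 -0.   ]
```

View pics/c1.png

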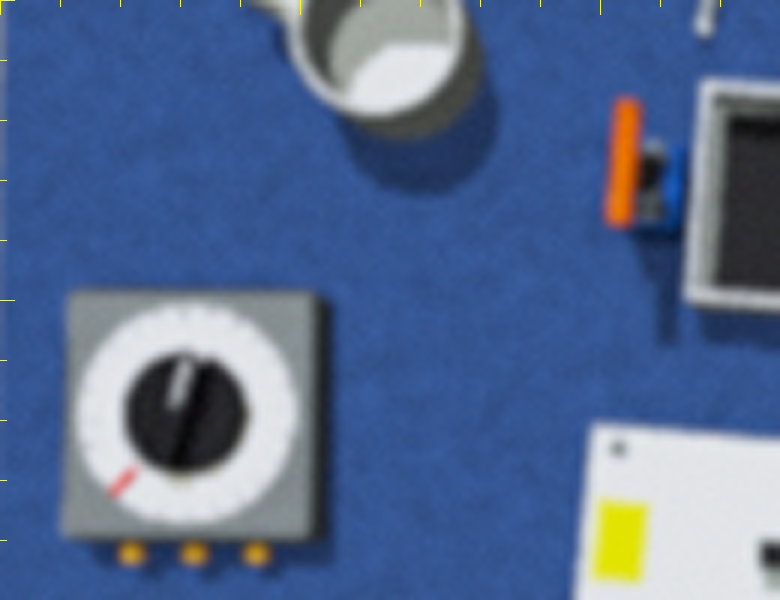

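View pics/c2.png

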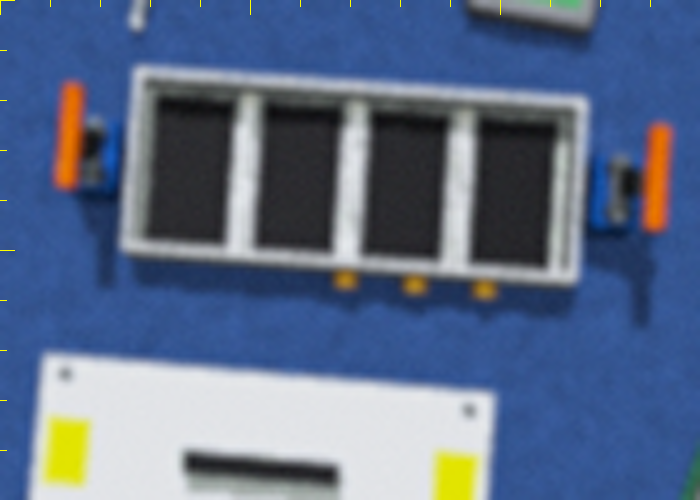

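View pics/c3.png

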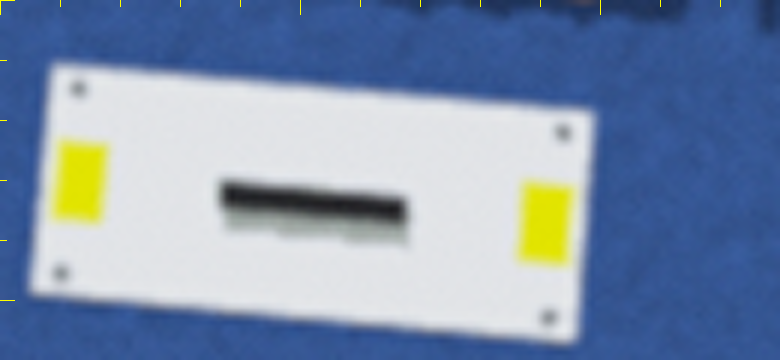

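View pics/c4.png

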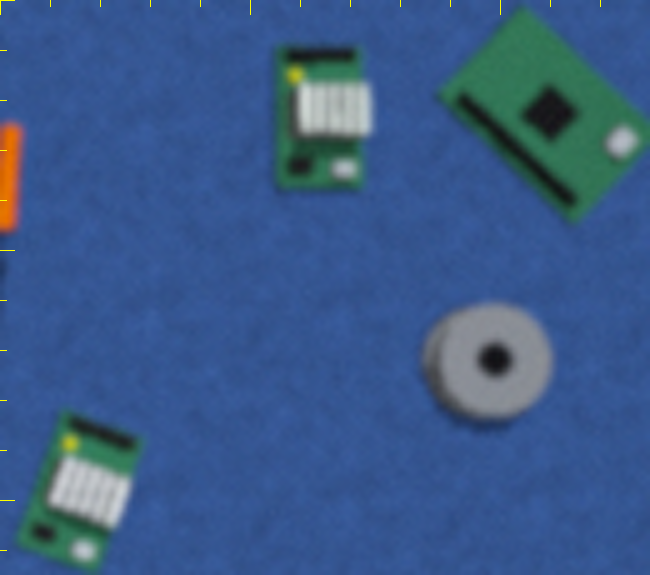

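```bash
python3 - <<'E'
from h import *
c=cam('top')
def un(o,s,p): return ((p[0]+.5)/s-.5+o[0],(p[1]+.5)/s-.5+o[1])
def pts(o,s,ps,z):
    P=np.array([bp(c,un(o,s,p),z) for p in ps]); return P
def rep(n,P):
    print(n,'centre',P.mean(0).round(1),'sides',[ (np.linalg.norm(P[i]-P[i-1]).round(1), np.degrees(np.arctan2(*(P[i]-P[i-1])[[1,0]])).round(1)) for i in range(4)])
rep('chamber',pts((240,160),5,[(134,66),(588,96),(579,284),(121,252)],58))
rep('lid',pts((240,220),6,[(50,64),(595,110),(578,343),(30,294)],11))
rep('handle',pts((240,220),6,[(221,182),(408,198),(405,222),(219,208)],41))
rep('A',pts((370,160),5,[(280,46),(363,48),(362,188),(276,188)],6))
rep('Ahs',pts((370,160),5,[(301,82),(371,84),(371,136),(297,134)],36))
rep('B',pts((370,160),5,[(63,411),(142,437),(98,572),(18,542)],6))
rep('Bhs',pts((370,160),5,[(64,456),(132,478),(115,528),(50,506)],36))
rep('unit',pts((150,160),6,[(67,291),(320,291),(314,540),(60,538)],45))
P=pts((150,160),6,[(177,407),(187,360)],78); print('pointer',P, np.arctan2(*(P[1]-P[0])[[1,0]]))
P=pts((150,160),6,[(188,412)],46);M=pts((150,160),6,[(122,483)],46); print(P,M,np.linalg.norm(M-P),np.arctan2(*(M-P)[0][[1,0]]))
P=pts((240,160),5,[(73,82),(62,188)],130);print('clL',P)
P=pts((240,160),5,[(660,124),(654,230)],130);print('clR',P)
E
```

```text
chamber centre [604.2  47.9  58. ] sides [(np.float64(106.8), np.float64(-4.2)), (np.float64(258.8), np.float64(-94.4)), (np.float64(107.3), np.float64(176.2)), (np.float64(259.4), np.float64(85.5))]
lid centre [438.3 103.   11. ] sides [(np.float64(111.6), np.float64(-5.0)), (np.float64(265.6), np.float64(-95.3)), (np.float64(112.5), np.float64(174.9)), (np.float64(265.4), np.float64(84.6))]
handle centre [438.1 102.7  41. ] sides [(np.float64(12.3), np.float64(-4.7)), (np.float64(89.0), np.float64(-95.3)), (np.float64(11.4), np.float64(172.2)), (np.float64(88.4), np.float64(85.3))]
A centre [ 640.8 -315.5    6. ] sides [(np.float64(84.3), np.float64(-3.4)), (np.float64(48.6), np.float64(-92.0)), (np.float64(83.0), np.float64(177.6)), (np.float64(50.1), np.float64(89.5))]
Ahs centre [ 641.3 -315.4   36. ] sides [(np.float64(30.3), np.float64(-6.2)), (np.float64(40.1), np.float64(-92.2)), (np.float64(30.2), np.float64(178.0)), (np.float64(42.3), np.float64(87.9))]
B centre [ 423.7 -169.6    6. ] sides [(np.float64(80.6), np.float64(-20.2)), (np.float64(48.0), np.float64(-108.8)), (np
[... 188 characters left out ...]
.4)), (np.float64(30.0), np.float64(159.8)), (np.float64(38.6), np.float64(70.8))]
unit centre [510.6 418.   45. ] sides [(np.float64(117.9), np.float64(-0.8)), (np.float64(121.4), np.float64(-90.5)), (np.float64(118.7), np.float64(179.0)), (np.float64(121.1), np.float64(89.1))]
pointer [[512.32556721 416.74192889  78.        ]
 [534.21678545 412.31307302  78.        ]] -0.19961763317632655
[[511.72678586 418.82874345  46.        ]] [[478.19025037 449.94693564  46.        ]] 45.74976610430477 2.3935810282914614
clL [[646.90608882 202.49431564 130.        ]
 [589.27509631 208.53487441 130.        ]]
clR [[ 621.00479778 -113.4759921   130.        ]
 [ 563.76223844 -108.98938797  130.        ]]
```

```bash
python3 - <<'E'
from h import *
go((423.3,-169.6,130),np.radians(-19.5))
E
```

```text
tcp [ 154.  -501.6  240.2] rot [-1.572  0.    -2.844] q6 [-1.42  0.34  1.52 -0.    1.28 -0.15] shift cm [-35.48  11.05 -23.82] turn -0.933 (alt +-pi) t 0.15 F [0.7 0.5 0.1] w 92.2
```

>>> {"name": "apply_moves", "arguments": {
  "rows": [
    [[-7.1,2.2,-4.8],-0.19,9],
    [[-14.2,4.4,-9.5],-0.37,9],
    [[-21.3,6.6,-14.3],-0.56,9],
    [[-28.4,8.8,-19.1],-0.75,9],
    [[-35.5,11,-23.8],-0.93,9]
  ]
}}

```text
time: 0.78
tool_pos: [345.5, -265.2, 162.3]
tcp_rot: [-1.571, 0.001, -1.908]
contact_force: [1.9, -0.6, -1.0]
grip_width: 90.3
```

```bash
python3 - <<'E'
from h import *
go((423.3,-169.6,130),np.radians(-19.5))
E
```

```text
tcp [ 345.5 -265.2  162.3] rot [-1.571e+00  1.000e-03 -1.908e+00] q6 [-0.83  0.27  1.87  0.    1.   -0.49] shift cm [-11.6    3.24   4.18] turn 0.003 (alt +-pi) t 0.775 F [ 1.9 -0.6 -1. ] w 90.3
```

>>> {"name": "apply_moves", "arguments": {
  "rows": [
    [[-5.8,1.6,2.1],0,9],
    [[-11.6,3.2,4.2],0,9],
    [[-11.6,3.2,4.2],0,9],
    [[-11.6,3.2,4.2],0,9]
  ]
}}

```text
time: 1.27
tool_pos: [423.4, -169.4, 130.2]
tcp_rot: [-1.572, 0.001, -1.907]
contact_force: [-0.5, 0.2, 0.0]
grip_width: 90.2
```

```bash
python3 - <<'E'
from h import *
go((423.3,-169.6,130),np.radians(-19.5))
c=cam('wrist')
im=snap('wrist','w1'); 
print([pj(c,p).round(0) for p in [(423.3,-169.6,36),(423.3,-169.6,0)]])
E
```

```text
tcp [ 423.4 -169.4  130.2] rot [-1.572e+00  1.000e-03 -1.907e+00] q6 [-0.55  0.35  1.86  0.    0.93 -0.21] shift cm [ 0.02  0.02 -0.01] turn 0.004 (alt +-pi) t 1.275 F [-0.5  0.2  0. ] w 90.2
[array([279., 218.]), array([279., 207.])]
```

View pics/w1.png

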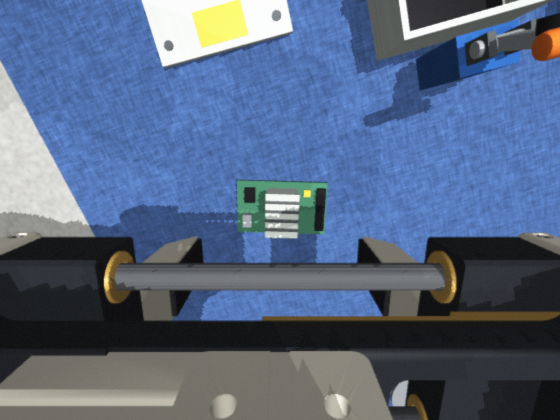

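```bash
python3 - <<'E'
from h import *
im=cv2.imread('pics/w1.png'); crop(im,220,165,130,85,6,'w1c')
E
```

```text
(no output)
```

View pics/w1c.png

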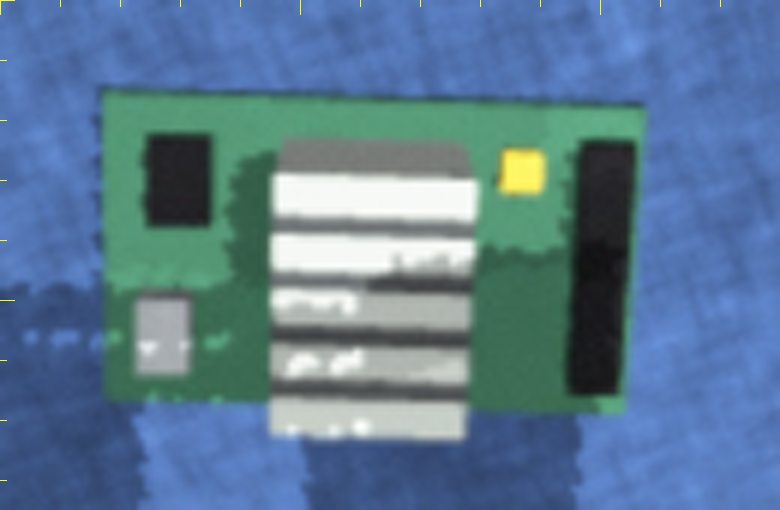

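```bash
cat >> h.py <<'E'
def meas(c,o,s,ps,z,n=''):
    P=np.array([bp(c,((p[0]+.5)/s-.5+o[0],(p[1]+.5)/s-.5+o[1]),z) for p in ps])
    print(n,'centre',P.mean(0).round(1),'sides',[ (float(np.linalg.norm(P[i]-P[i-1]).round(1)), float(np.degrees(np.arctan2(*(P[i]-P[i-1])[[1,0]])).round(1))) for i in range(len(P))])
    return P
E
python3 - <<'E'
from h import *
c=cam('wrist')
meas(c,(220,165),6,[(272,172),(478,178),(467,440),(270,437)],36,'hs')
meas(c,(220,165),6,[(103,90),(648,105),(627,413),(103,400)],6,'b')
o,R=RT();print(R[:,2],np.degrees(np.arctan2(R[1,2],R[0,2])))
go((424,-169.6,28),np.radians(-19.5))
E
```

```text
hs centre [ 425.5 -170.    36. ] sides [(38.8, 69.5), (28.5, -21.0), (38.4, -110.7), (28.3, 159.8)]
b centre [ 425.6 -169.7    6. ] sides [(50.3, 68.6), (84.0, -20.9), (50.1, -110.8), (84.5, 159.2)]
[ 9.43591639e-01 -3.31111473e-01 -1.06402627e-04] -19.336251351818667
tcp [ 423.2 -170.2  130.5] rot [-1.571e+00  1.000e-03 -1.908e+00] q6 [-0.55  0.35  1.86  0.    0.93 -0.21] shift cm [-0.08 10.25  0.05] turn 0.003 (alt +-pi) t 1.325 F [ 0.  -0.5  0.3] w 90.4
```

```bash
python3 - <<'E'
from h import *
go((425.5,-169.9,28.5),np.radians(-20.8))
E
```

```text
tcp [ 423.2 -170.2  130.5] rot [-1.571e+00  1.000e-03 -1.908e+00] q6 [-0.55  0.35  1.86  0.    0.93 -0.21] shift cm [-0.1 10.2  0.2] turn 0.026 (alt +-pi) t 1.325 F [ 0.  -0.5  0.3] w 90.4
```

>>> {"name": "apply_moves", "arguments": {
  "rows": [
    [[-0.1,5.0,0.2],0.026,9],
    [[-0.1,9.0,0.2],0.026,6],
    [[-0.1,10.2,0.2],0.026,6],
    [[-0.1,10.2,0.2],0.026,4],
    [[-0.1,10.2,0.2],0.026,2.4]
  ]
}}

```text
time: 1.95
tool_pos: [426.2, -170.8, 29.8]
tcp_rot: [-1.568, -0.0, -1.935]
contact_force: [0.8, 0.1, 0.0]
grip_width: 54.8
```

>>> {"name": "apply_moves", "arguments": {
  "rows": [
    [[0,0,0],0,2.2],
    [[0,0,0],0,2.0],
    [[0,0,0],0,1.5],
    [[0,0,0],0,1]
  ]
}}

```text
time: 2.45
tool_pos: [426.1, -170.7, 30.3]
tcp_rot: [-1.568, -0.0, -1.935]
contact_force: [-1.9, 0.1, 6.5]
grip_width: 27.8
```

```bash
python3 - <<'E'
from h import *
go((426,-170.7,210))
go((601.8,16.5,220),np.radians(-4.4))
E
```

```text
tcp [ 426.1 -170.7   30.3] rot [-1.568 -0.    -1.935] q6 [-0.55  0.52  1.95  0.    0.67 -0.18] shift cm [  0.   -17.97   0.03] turn None (alt +-pi) t 2.45 F [-1.9  0.1  6.5] w 27.8
tcp [ 426.1 -170.7   30.3] rot [-1.568 -0.    -1.935] q6 [-0.55  0.52  1.95  0.    0.67 -0.18] shift cm [-23.75 -18.95   9.8 ] turn -0.287 (alt +-pi) t 2.45 F [-1.9  0.1  6.5] w 27.8
```

>>> {"name": "apply_moves", "arguments": {
  "rows": [
    [[0,-3,0],0,1],
    [[0,-8,0],0,1],
    [[0,-13,0],0,1],
    [[0,-18,0],0,1],
    [[-4,-19,1.6],-0.05,1]
  ]
}}

```text
time: 3.08
tool_pos: [455.7, -140.5, 223.9]
tcp_rot: [-1.562, -0.002, -1.887]
contact_force: [0.9, 0.5, -1.5]
grip_width: 27.5
```

```bash
python3 - <<'E'
from h import *
go((601.8,16.5,220),np.radians(-4.4))
E
```

```text
tcp [ 455.7 -140.5  223.9] rot [-1.562 -0.002 -1.887] q6 [-0.46  0.26  1.68 -0.    1.18 -0.14] shift cm [-19.46   0.43   8.99] turn -0.24 (alt +-pi) t 3.075 F [ 0.9  0.5 -1.5] w 27.5
```

>>> {"name": "apply_moves", "arguments": {
  "rows": [
    [[-5,0.1,2.3],-0.08,1],
    [[-10,0.2,4.6],-0.16,1],
    [[-15,0.3,7],-0.24,1],
    [[-19.5,0.4,9],-0.24,1],
    [[-19.5,0.4,9],-0.24,1]
  ]
}}

```text
time: 3.7
tool_pos: [603.0, 19.7, 219.0]
tcp_rot: [-1.564, -0.003, -1.643]
contact_force: [0.4, -0.9, -1.9]
grip_width: 27.7
```

```bash
python3 - <<'E'
from h import *
go((601.8,16.5,220),np.radians(-4.4))
c=cam('wrist'); snap('wrist','w2'); np.save('w2.npy',np.hstack([c[0],c[1],c[2][:,None]]))
im=snap('top','top2')
E
```

```text
tcp [603.   19.7 219. ] rot [-1.564 -0.003 -1.643] q6 [-0.09  0.5   1.34 -0.    1.3  -0.02] shift cm [ 0.33 -0.1  -0.1 ] turn 0.004 (alt +-pi) t 3.7 F [ 0.4 -0.9 -1.9] w 27.7
```

View pics/w2.png

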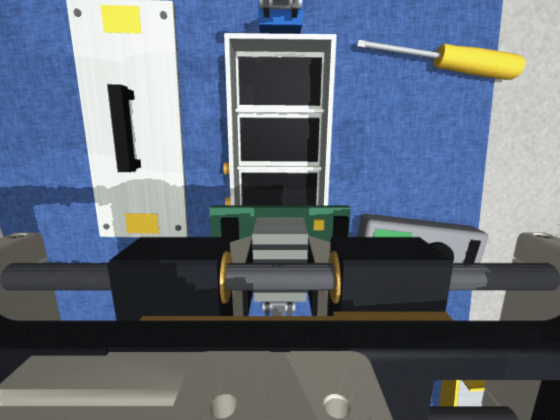

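View pics/top2.png

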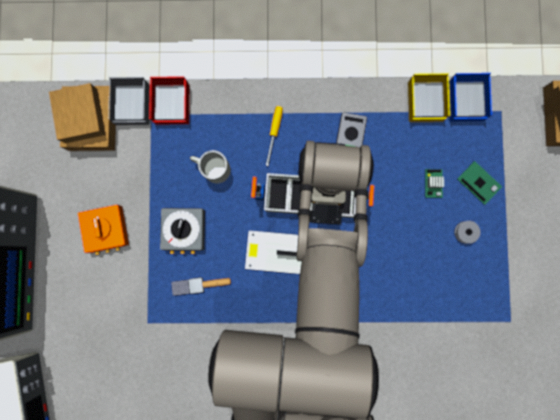

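```bash
python3 - <<'E'
from h import *
im=cv2.imread('pics/w2.png'); crop(im,215,20,135,200,4,'w2c')
E
```

```text
(no output)
```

View pics/w2c.png

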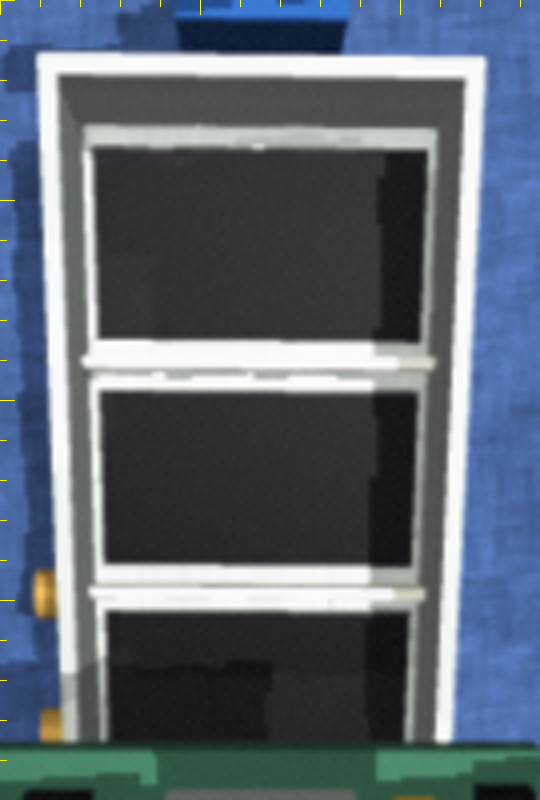

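```bash
python3 - <<'E'
from h import *
d=np.load('w2.npy'); c=(d[:,:3],d[:,3:6],d[:,6])
P=meas(c,(215,20),4,[(38,54),(486,58),(450,740),(65,740)],58,'rim'); print(P.round(1))
ex=P[1]-P[0]; ex/=np.linalg.norm(ex)
# long-side dir
l=P[0]-P[3]; l/=np.linalg.norm(l); r=P[1]-P[2]; r/=np.linalg.norm(r); ey=(l+r)/2; print('ey angle',np.degrees(np.arctan2(ey[1],ey[0]))-90)
print('centre', (P[0]+P[1])/2-128.5*ey/np.linalg.norm(ey))
# dividers tops
for v in (345,362,370,575,594,606): print(v, (bp(c,(215+260/4,20+v/4),26)-((P[0]+P[1])/2-128.5*ey))@ey)
# board held: front edge
print(bp(c,(210,207),219-28.5+6),bp(c,(350,207),219-28.5+6))
E
```

```text
rim centre [610.3  95.3  58. ] sides [(163.8, 85.6), (104.1, -4.5), (163.3, -94.7), (103.2, 175.8)]
[[564.9 180.9  58. ]
 [668.6 172.7  58. ]
 [655.2   9.9  58. ]
 [552.3  17.5  58. ]]
ey angle -4.544270279726746
centre [606.56139943  48.71244719  58.        ]
345 67.30437515793385
362 62.91386503894147
370 60.83699909505397
575 5.15451993966871
594 -0.2584911342483691
606 -3.700416305318214
[565.3332787   49.32145912 196.5       ] [647.07094381  43.28030205 196.5       ]
```

```bash
python3 - <<'E'
from h import *
go((603,16.2,100),np.radians(-4.5))
E
```

```text
tcp [601.4  17.1 219.4] rot [-1.565 -0.004 -1.646] q6 [-0.1   0.5   1.34 -0.    1.3  -0.02] shift cm [ 0.03 11.94  0.09] turn 0.003 (alt +-pi) t 3.8 F [-0.8 -0.1 -2. ] w 27.7
```

>>> {"name": "apply_moves", "arguments": {
  "rows": [
    [[0,5,0.1],0,1],
    [[0,9,0.1],0,1],
    [[0,11.9,0.1],0,1],
    [[0,11.9,0.1],0,1]
  ]
}}

```text
time: 4.3
tool_pos: [600.9, 15.4, 98.5]
tcp_rot: [-1.57, -0.004, -1.648]
contact_force: [-0.2, 0.0, -0.6]
grip_width: 27.8
```

```bash
python3 - <<'E'
from h import *
go((603,16.2,43),np.radians(-4.5))
c=cam('wrist'); im=snap('wrist','w3')
crop(im,200,60,180,250,3,'w3c')
d=np.hstack([c[0],c[1],c[2][:,None]]);np.save('w3.npy',d)
E
```

```text
tcp [600.9  15.4  98.5] rot [-1.57  -0.004 -1.648] q6 [-0.1   0.62  1.49 -0.    1.04 -0.02] shift cm [-0.12  5.55  0.2 ] turn 0.002 (alt +-pi) t 4.3 F [-0.2  0.  -0.6] w 27.8
```

View pics/w3c.png

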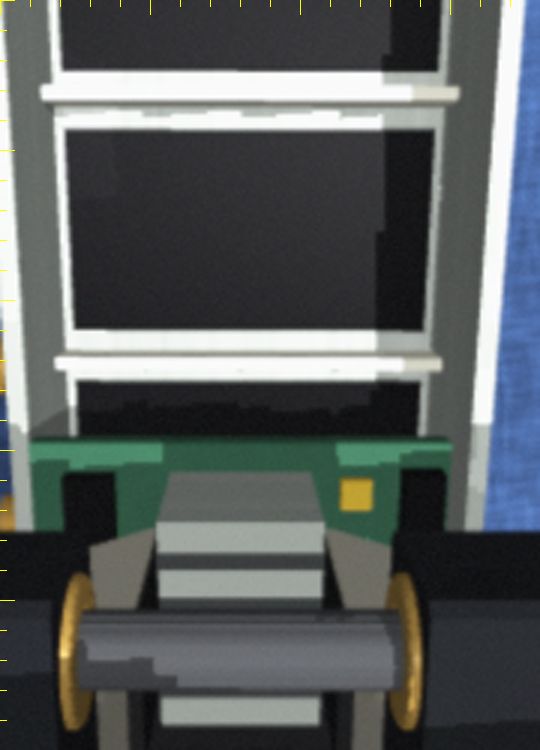

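```bash
python3 - <<'E'
from h import *
d=np.load('w3.npy'); c=(d[:,:3],d[:,3:6],d[:,6])
f=lambda p,z: bp(c,(200+(p[0]+.5)/3-.5,60+(p[1]+.5)/3-.5),z)
a,b=f((31,438),75),f((451,440),75); print('board',a,b,(a+b)/2,np.linalg.norm(a-b))
a,b=f((55,363),26),f((441,363),26); print('divider',a,b,(a+b)/2,np.linalg.norm(a-b))
E
```

```text
board [563.00162286  45.69431468  75.        ] [645.10375363  38.99616926  75.        ] [604.05268825  42.34524197  75.        ] 82.37490534392226
divider [558.61674886  52.92972393  26.        ] [654.09066427  45.61240488  26.        ] [606.35370657  49.27106441  26.        ] 95.75391208926654
```

>>> {"name": "apply_moves", "arguments": {
  "rows": [
    [[-0.1,2.5,0.2],0,1],
    [[-0.1,4.5,0.2],0,1],
    [[-0.1,5.5,0.2],0,1],
    [[-0.1,5.5,0.2],0,1]
  ]
}}

```text
time: 4.85
tool_pos: [604.9, 15.8, 46.2]
tcp_rot: [-1.566, -0.004, -1.648]
contact_force: [0.5, -0.2, -0.9]
grip_width: 27.8
```

```bash
python3 - <<'E'
from h import *
go((602.7,16,42),np.radians(-4.5))
im=snap('wrist','w4')
crop(im,160,60,240,250,3,'w4c')
E
```

```text
tcp [604.9  15.8  46.2] rot [-1.566 -0.004 -1.648] q6 [-0.1   0.69  1.52 -0.01  0.93 -0.02] shift cm [-0.01  0.42 -0.23] turn 0.002 (alt +-pi) t 4.85 F [ 0.5 -0.2 -0.9] w 27.8
```

View pics/w4c.png

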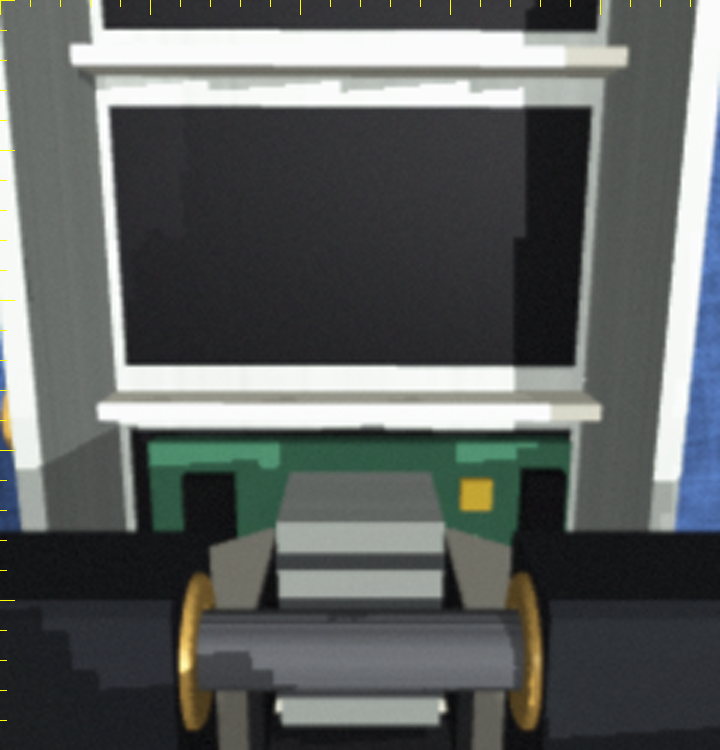

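>>> {"name": "apply_moves", "arguments": {
  "rows": [
    [[0,0.2,-0.2],0,1],
    [[0,0.4,-0.2],0,1],
    [[0,0.4,-0.2],0,1]
  ]
}}

```text
time: 5.28
tool_pos: [603.3, 16.0, 42.7]
tcp_rot: [-1.565, -0.004, -1.648]
contact_force: [-0.7, 0.5, -2.3]
grip_width: 27.5
```

>>> {"name": "apply_moves", "arguments": {
  "rows": [
    [[0,0,0],0,3.2],
    [[0,0,0],0,4.2],
    [[0,0,0],0,4.6],
    [[0,0,0],0,4.6]
  ]
}}

```text
time: 5.78
tool_pos: [603.3, 16.0, 42.7]
tcp_rot: [-1.564, -0.004, -1.648]
contact_force: [-0.1, -0.4, -0.7]
grip_width: 46.0
```

>>> {"name": "apply_moves", "arguments": {
  "rows": [
    [[0,-1.5,0],0,4.6],
    [[0,-5,0],0,4.6],
    [[0,-10,0],0,6],
    [[0,-15,0],0,7],
    [[0,-17,0],0,8]
  ]
}}

```text
time: 6.4
tool_pos: [603.5, 16.7, 217.7]
tcp_rot: [-1.558, -0.004, -1.648]
contact_force: [-0.4, -0.7, -0.8]
grip_width: 71.5
```

```bash
python3 - <<'E'
from h import *
go((640.8,-315.5,200),np.radians(-2.6))
c=cam('wrist'); im=snap('wrist','w5')
crop(im,200,100,160,160,4,'w5c')
E
```

```text
tcp [603.5  16.7 217.7] rot [-1.558 -0.004 -1.648] q6 [-0.1   0.5   1.34 -0.    1.29 -0.02] shift cm [32.83  2.    6.24] turn -0.031 (alt +-pi) t 6.4 F [-0.4 -0.7 -0.8] w 71.5
```

View pics/w5c.png

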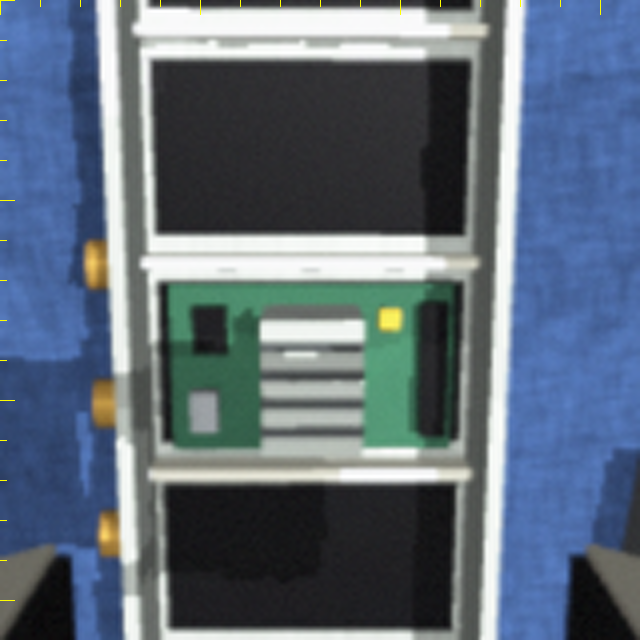

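>>> {"name": "apply_moves", "arguments": {
  "rows": [
    [[6,0,1.2],0,9],
    [[12,0,2.3],0,9],
    [[18,0.5,3.4],-0.03,9],
    [[24,2,4.6],-0.03,9],
    [[30,5,5.7],-0.03,9]
  ]
}}

```text
time: 7.08
tool_pos: [638.5, -284.1, 174.9]
tcp_rot: [-1.553, -0.006, -1.618]
contact_force: [0.5, -0.1, 0.1]
grip_width: 90.2
```

```bash
python3 - <<'E'
from h import *
go((640.8,-315.5,140),np.radians(-2.6))
E
```

```text
tcp [ 638.5 -284.1  174.9] rot [-1.553 -0.006 -1.618] q6 [-0.53  0.71  1.09  0.    1.33 -0.48] shift cm [3.1  3.52 0.32] turn -0.002 (alt +-pi) t 7.075 F [ 0.5 -0.1  0.1] w 90.2
```

>>> {"name": "apply_moves", "arguments": {
  "rows": [
    [[3.1,3.5,0.3],0,9],
    [[3.1,3.5,0.3],0,9],
    [[3.1,3.5,0.3],0,9]
  ]
}}

```text
time: 7.45
tool_pos: [640.8, -314.9, 140.7]
tcp_rot: [-1.553, -0.006, -1.618]
contact_force: [0.3, 1.0, -0.2]
grip_width: 89.9
```

```bash
python3 - <<'E'
from h import *
go((640.8,-315.5,140),np.radians(-2.6))
c=cam('wrist'); d=np.hstack([c[0],c[1],c[2][:,None]]);np.save('w6.npy',d)
im=snap('wrist','w6')
crop(im,210,150,140,100,5,'w6c')
E
```

```text
tcp [ 640.8 -314.9  140.7] rot [-1.553 -0.006 -1.618] q6 [-0.57  0.76  1.07  0.    1.29 -0.52] shift cm [0.06 0.07 0.  ] turn -0.002 (alt +-pi) t 7.45 F [ 0.3  1.  -0.2] w 89.9
```

View pics/w6c.png

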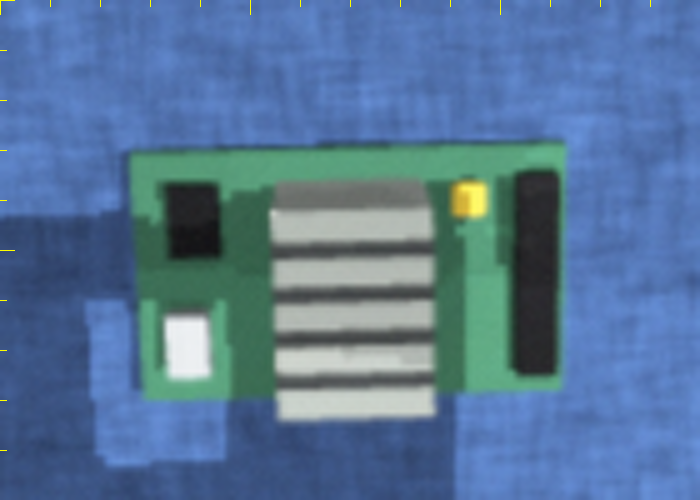

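```bash
python3 - <<'E'
from h import *
d=np.load('w6.npy'); c=(d[:,:3],d[:,3:6],d[:,6])
meas(c,(210,150),5,[(271,208),(432,206),(436,415),(277,419)],36,'hs')
meas(c,(210,150),5,[(130,152),(566,142),(564,390),(141,399)],6,'b')
go((640.8,-315.5,28.5),np.radians(-2.6))
E
```

```text
hs centre [ 644.2 -314.4   36. ] sides [(38.5, 88.1), (27.8, -2.1), (38.2, -90.8), (28.5, 178.5)]
b centre [ 644.1 -314.5    6. ] sides [(49.8, 87.6), (83.5, -1.5), (50.1, -90.9), (84.7, 178.3)]
tcp [ 641.3 -314.5  141.6] rot [-1.551 -0.007 -1.617] q6 [-0.56  0.76  1.07  0.    1.29 -0.52] shift cm [ 0.02 11.3  -0.26] turn -0.001 (alt +-pi) t 7.5 F [ 0.2 -0.4  0.2] w 89.9
```

```bash
python3 - <<'E'
from h import *
go((643.8,-314.4,29),np.radians(-1.8))
E
```

```text
tcp [ 641.3 -314.5  141.6] rot [-1.551 -0.007 -1.617] q6 [-0.56  0.76  1.07  0.    1.29 -0.52] shift cm [-0.1  11.26  0.03] turn -0.015 (alt +-pi) t 7.5 F [ 0.2 -0.4  0.2] w 89.9
```

>>> {"name": "apply_moves", "arguments": {
  "rows": [
    [[-0.1,5.0,0],-0.015,9],
    [[-0.1,9.0,0],-0.015,6.5],
    [[-0.1,11.2,0],-0.015,6],
    [[-0.1,11.2,0],-0.015,6],
    [[-0.1,11.2,0],-0.015,6]
  ]
}}

```text
time: 8.12
tool_pos: [644.8, -314.1, 32.1]
tcp_rot: [-1.548, -0.009, -1.601]
contact_force: [-0.2, 0.0, 1.4]
grip_width: 60.7
```

```bash
python3 - <<'E'
from h import *
go((643.8,-314.4,28.5),np.radians(-1.8))
E
```

```text
tcp [ 644.8 -314.1   32.1] rot [-1.548 -0.009 -1.601] q6 [-0.56  0.87  1.16  0.    1.08 -0.53] shift cm [ 0.03  0.35 -0.11] turn 0.001 (alt +-pi) t 8.125 F [-0.2  0.   1.4] w 60.7
```

>>> {"name": "apply_moves", "arguments": {
  "rows": [
    [[0,0.3,0],0,6],
    [[0,0.3,0],0,4],
    [[0,0.3,0],0,2],
    [[0,0.3,0],0,1],
    [[0,0.3,0],0,1]
  ]
}}

```text
time: 8.75
tool_pos: [644.6, -314.3, 29.2]
tcp_rot: [-1.549, -0.009, -1.601]
contact_force: [-0.6, 0.7, 1.5]
grip_width: 27.9
```

>>> {"name": "apply_moves", "arguments": {
  "rows": [
    [[0,0,0],0,1],
    [[0,0,0],0,1],
    [[0,0,0],0,1]
  ]
}}

```text
time: 9.12
tool_pos: [644.6, -314.2, 29.2]
tcp_rot: [-1.549, -0.009, -1.601]
contact_force: [0.1, -0.2, 0.5]
grip_width: 27.8
```

>>> {"name": "apply_moves", "arguments": {
  "rows": [
    [[0,-3,0],0,1],
    [[0,-8,0],0,1],
    [[0,-13,0],0,1],
    [[0,-19,0],0,1],
    [[0,-19,0],0,1]
  ]
}}

```text
time: 9.75
tool_pos: [642.6, -313.7, 226.0]
tcp_rot: [-1.539, -0.015, -1.601]
contact_force: [-0.5, -0.9, -1.5]
grip_width: 27.6
```

```bash
python3 - <<'E'
from h import *
go((608.4,79,220),np.radians(-4.5))
im=snap('wrist','w7')
E
```

```text
tcp [ 642.6 -313.7  226. ] rot [-1.539 -0.015 -1.601] q6 [-0.56  0.7   0.96  0.    1.45 -0.53] shift cm [-39.15  -0.13  -4.6 ] turn 0.048 (alt +-pi) t 9.75 F [-0.5 -0.9 -1.5] w 27.6
```

View pics/w7.png

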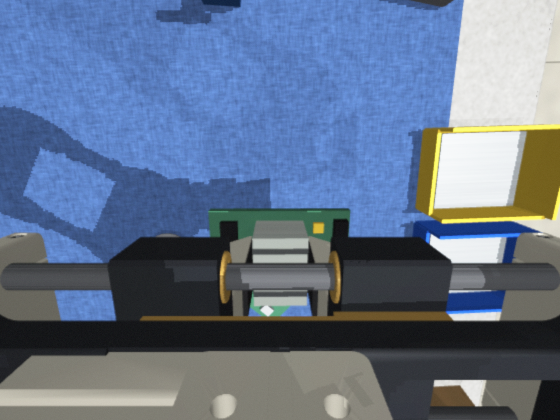

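```bash
python3 - <<'E'
from h import *
for i in range(3):
    o,R=RT(); print(o['tool_pos'].round(1),o['tcp_rot'].round(4),R[:,1].round(4),o['dq'].round(3)); vision.capture('wrist')
E
```

```text
[ 641.4 -313.   222. ] [-1.5441 -0.0115 -1.6008] [ 0.0264 -0.0123 -0.9996] [-0.001  0.055  0.076 -0.001 -0.013 -0.001]
[ 640.5 -312.4  219.3] [-1.5484 -0.009  -1.6008] [ 0.0221 -0.0096 -0.9997] [-0.002  0.038  0.042 -0.001 -0.001  0.001]
[ 640.  -312.1  217.7] [-1.551  -0.0075 -1.6008] [ 0.0196 -0.008  -0.9998] [ 0.     0.024  0.017  0.002 -0.    -0.001]
```

```bash
cat >> h.py <<'E'
def settle(n=5):
    for i in range(n): vision.capture('wrist')
E
python3 - <<'E'
from h import *
settle(3)
go((608.4,79,215),np.radians(-4.5))
E
```

```text
tcp [ 640.1 -312.2  217.1] rot [-1.552 -0.007 -1.601] q6 [-0.56  0.71  0.97  0.    1.45 -0.53] shift cm [-39.01  -0.14  -4.34] turn 0.048 (alt +-pi) t 10.1 F [-0.5  0.8 -1. ] w 27.8
```

>>> {"name": "apply_moves", "arguments": {
  "rows": [
    [[-5,0,-0.6],0.01,1],
    [[-11,0,-1.3],0.02,1],
    [[-17,0,-2],0.03,1],
    [[-23,0,-2.6],0.04,1],
    [[-29,0,-3.2],0.048,1]
  ]
}}

```text
time: 10.72
tool_pos: [616.2, -19.5, 213.7]
tcp_rot: [-1.553, -0.006, -1.649]
contact_force: [1.5, -0.2, -1.2]
grip_width: 27.5
```

```bash
python3 - <<'E'
from h import *
go((608.4,79,215),np.radians(-4.5))
settle(5)
go((608.4,79,215),np.radians(-4.5))
E
```

```text
tcp [616.2 -19.5 213.7] rot [-1.553 -0.006 -1.649] q6 [-0.15  0.52  1.31 -0.    1.29 -0.07] shift cm [-9.76 -0.21 -1.55] turn -0.0 (alt +-pi) t 10.725 F [ 1.5 -0.2 -1.2] w 27.5
tcp [616.8 -21.5 214. ] rot [-1.552 -0.007 -1.648] q6 [-0.16  0.52  1.31 -0.01  1.29 -0.08] shift cm [-9.96 -0.2  -1.61] turn 0.001 (alt +-pi) t 10.975 F [ 0.  -0.  -2.2] w 27.6
```

>>> {"name": "apply_moves", "arguments": {
  "rows": [
    [[-5,0.5,-0.8],0,1],
    [[-10,3,-1.6],0,1],
    [[-10,8,-1.6],0,1],
    [[-10,11.5,-1.7],0,1],
    [[-10,11.5,-1.7],0,1]
  ]
}}

```text
time: 11.6
tool_pos: [608.0, 76.9, 94.9]
tcp_rot: [-1.559, -0.007, -1.65]
contact_force: [-0.5, -0.2, -1.2]
grip_width: 27.8
```

```bash
python3 - <<'E'
from h import *
go((608.4,79,43),np.radians(-4.5))
settle(5)
go((608.4,79,43),np.radians(-4.5))
c=cam('wrist'); im=snap('wrist','w8')
crop(im,200,60,180,250,3,'w8c')
d=np.hstack([c[0],c[1],c[2][:,None]]);np.save('w8.npy',d)
E
```

```text
tcp [608.   76.9  94.9] rot [-1.559 -0.007 -1.65 ] q6 [ 0.01  0.64  1.46 -0.01  1.03  0.09] shift cm [-0.25  5.19 -0.04] turn -0.001 (alt +-pi) t 11.6 F [-0.5 -0.2 -1.2] w 27.8
tcp [611.   77.9 100.1] rot [-1.549 -0.006 -1.649] q6 [ 0.01  0.63  1.46 -0.01  1.03  0.09] shift cm [-0.12  5.7  -0.39] turn 0.0 (alt +-pi) t 11.85 F [ 0.2 -0.2 -0.9] w 27.9
```

View pics/w8c.png

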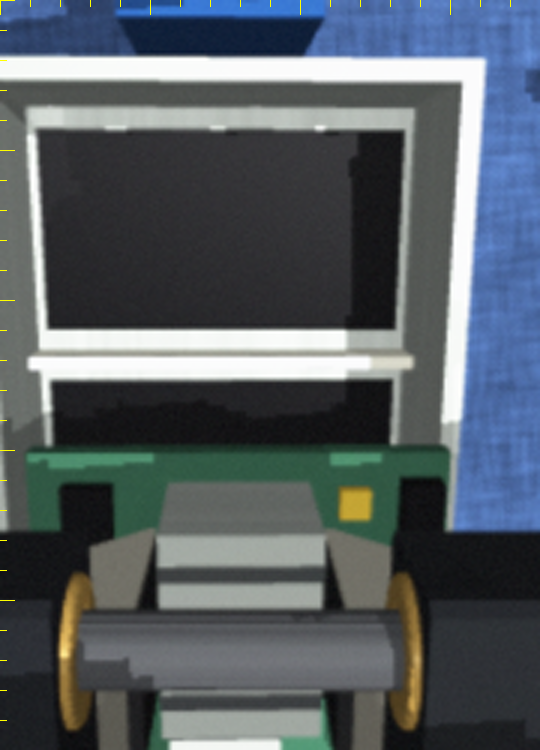

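```bash
python3 - <<'E'
from h import *
d=np.load('w8.npy'); c=(d[:,:3],d[:,3:6],d[:,6])
f=lambda p,z: bp(c,(200+(p[0]+.5)/3-.5,60+(p[1]+.5)/3-.5),z)
ey=np.array([.079,.997,0])
a,b=f((27,449),76),f((449,448),76); m=(a+b)/2; print('board',a,b,m-25*ey,np.linalg.norm(a-b))
a,b=f((28,362),26),f((413,362),26); m=(a+b)/2; print('divider',a,b,m-31.5*ey,np.linalg.norm(a-b))
E
```

```text
board [572.56439495 106.15081668  76.        ] [655.56745776  99.41013979  76.        ] [612.09092636  77.85547824  76.        ] 83.27631813260398
divider [563.50776307 115.98170002  26.        ] [659.26940984 108.18304272  26.        ] [608.90008645  80.67687137  26.        ] 96.07867634683218
```

```bash
python3 - <<'E'
from h import *
go((607.8,80.5,43),np.radians(-4.5))
E
```

```text
tcp [610.7  78.1  99.9] rot [-1.549 -0.006 -1.649] q6 [ 0.01  0.63  1.46 -0.01  1.03  0.09] shift cm [-0.25  5.68 -0.43] turn 0.001 (alt +-pi) t 11.9 F [-0.1  0.8 -1.3] w 27.8
```

>>> {"name": "apply_moves", "arguments": {
  "rows": [
    [[-0.25,2,-0.4],0,1],
    [[-0.25,4,-0.4],0,1],
    [[-0.25,5.2,-0.4],0,1],
    [[-0.25,5.6,-0.4],0,1],
    [[-0.25,5.6,-0.4],0,1]
  ]
}}

```text
time: 12.52
tool_pos: [608.4, 80.5, 44.2]
tcp_rot: [-1.548, -0.006, -1.649]
contact_force: [0.4, -0.9, -0.7]
grip_width: 27.9
```

```bash
python3 - <<'E'
from h import *
settle(5)
go((607.8,80.5,43),np.radians(-4.5))
im=snap('wrist','w9')
crop(im,160,60,240,250,3,'w9c')
E
```

```text
tcp [608.4  80.5  44.4] rot [-1.548 -0.006 -1.649] q6 [ 0.01  0.7   1.51 -0.01  0.91  0.09] shift cm [ 0.    0.14 -0.07] turn 0.001 (alt +-pi) t 12.775 F [-0.  -0.2 -0.8] w 27.8
```

View pics/w9c.png

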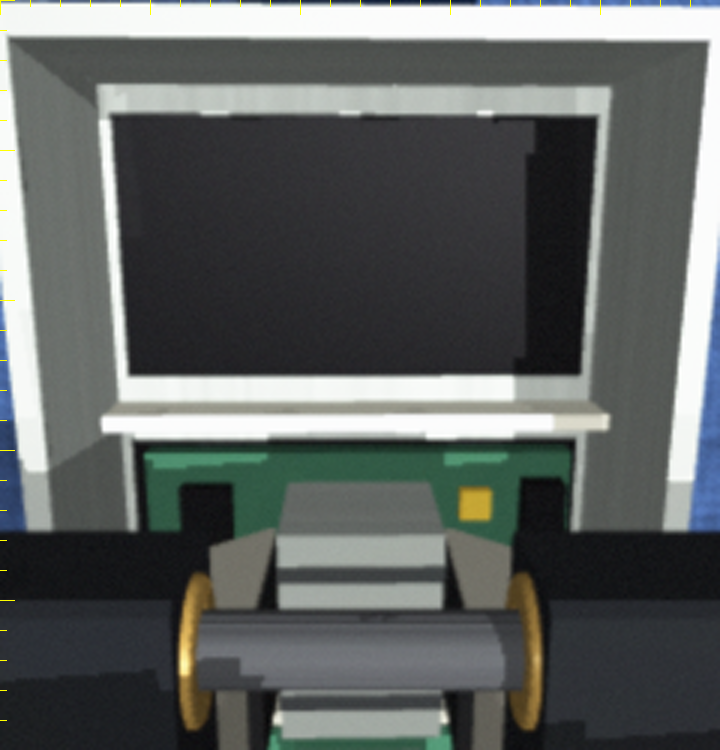

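>>> {"name": "apply_moves", "arguments": {
  "rows": [
    [[0,0.15,-0.05],0,1],
    [[0,0.15,-0.05],0,3.2],
    [[0,0.15,-0.05],0,4.2],
    [[0,0.15,-0.05],0,4.6],
    [[0,0.15,-0.05],0,4.6]
  ]
}}

```text
time: 13.45
tool_pos: [607.9, 80.5, 42.8]
tcp_rot: [-1.548, -0.006, -1.649]
contact_force: [0.7, 0.2, 0.1]
grip_width: 45.7
```

>>> {"name": "apply_moves", "arguments": {
  "rows": [
    [[0,-1.5,0],0,4.6],
    [[0,-5,0],0,4.6],
    [[0,-10,0],0,6],
    [[0,-15,0],0,7],
    [[0,-17,0],0,8]
  ]
}}

```text
time: 14.08
tool_pos: [605.3, 82.0, 217.8]
tcp_rot: [-1.541, -0.006, -1.649]
contact_force: [-0.8, -0.4, -1.1]
grip_width: 71.4
```

```bash
python3 - <<'E'
from h import *
settle(5)
go((438.2,102.8,150),np.radians(-5))
im=snap('wrist','w10')
crop(im,180,60,200,200,4,'w10c')
E
```

```text
tcp [603.5  81.9 211.9] rot [-1.55  -0.006 -1.649] q6 [ 0.01  0.51  1.34 -0.01  1.27  0.09] shift cm [ -0.84   5.83 -16.77] turn 0.009 (alt +-pi) t 14.325 F [-0.8 -0.7 -0.3] w 80.3
```

View pics/w10.png

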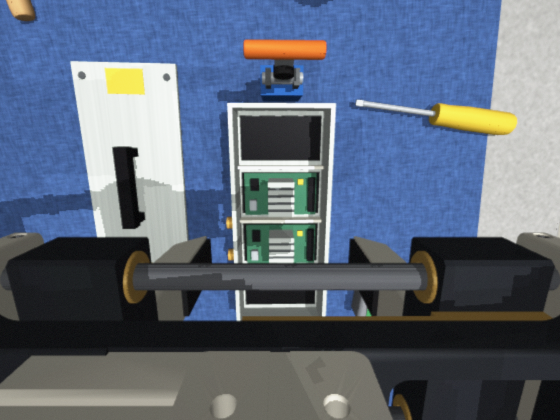

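View pics/w10c.png

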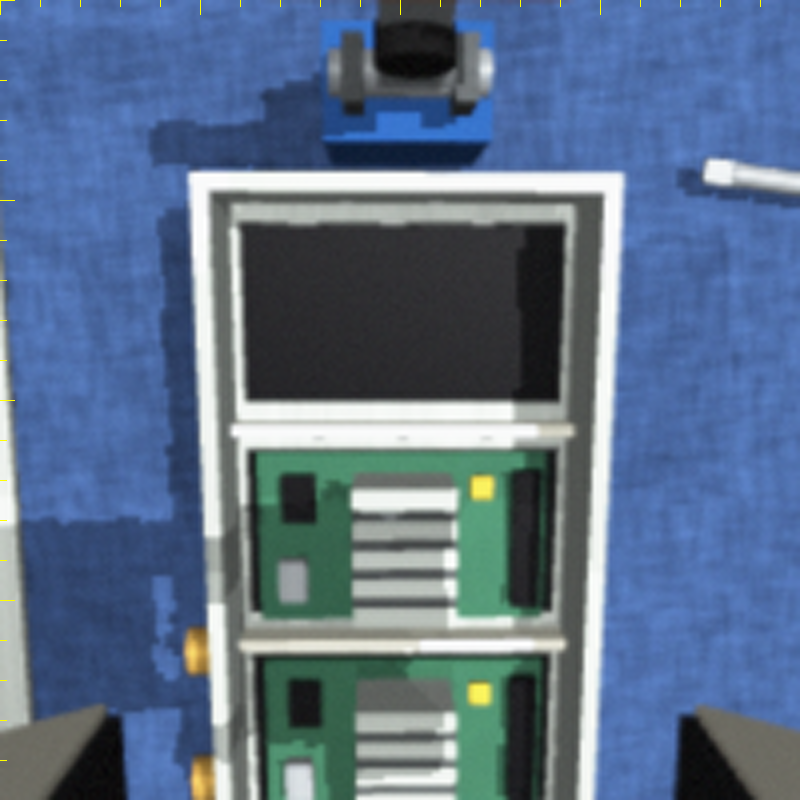

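>>> {"name": "apply_moves", "arguments": {
  "rows": [
    [[-0.2,1,-5],0.009,8],
    [[-0.5,2.5,-10.5],0.009,7],
    [[-0.8,4,-16.8],0.009,6],
    [[-0.8,5.8,-16.8],0.009,5],
    [[-0.8,5.8,-16.8],0.009,5]
  ]
}}

```text
time: 15.0
tool_pos: [436.3, 102.4, 148.6]
tcp_rot: [-1.554, -0.007, -1.657]
contact_force: [0.2, -0.1, 0.2]
grip_width: 50.8
```

```bash
python3 - <<'E'
from h import *
go((438.2,102.8,31),np.radians(-5))
settle(4)
go((438.2,102.8,31),np.radians(-5))
c=cam('wrist'); im=snap('wrist','w11')
crop(im,180,60,200,200,4,'w11c')
d=np.hstack([c[0],c[1],c[2][:,None]]);np.save('w11.npy',d)
E
```

```text
tcp [436.3 102.4 148.6] rot [-1.554 -0.007 -1.657] q6 [ 0.07  0.3   1.87 -0.01  0.95  0.16] shift cm [-1.400e-01  1.176e+01 -1.000e-02] turn 0.001 (alt +-pi) t 15.0 F [ 0.2 -0.1  0.2] w 50.8
tcp [438.8 102.3 150.3] rot [-1.55  -0.006 -1.658] q6 [ 0.07  0.3   1.87 -0.01  0.95  0.16] shift cm [-0.12 11.93 -0.32] turn 0.0 (alt +-pi) t 15.2 F [0.2 0.4 0.5] w 50.0
```

View pics/w11.png

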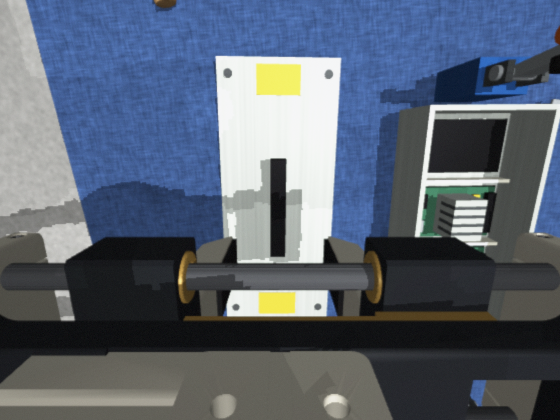

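View pics/w11c.png

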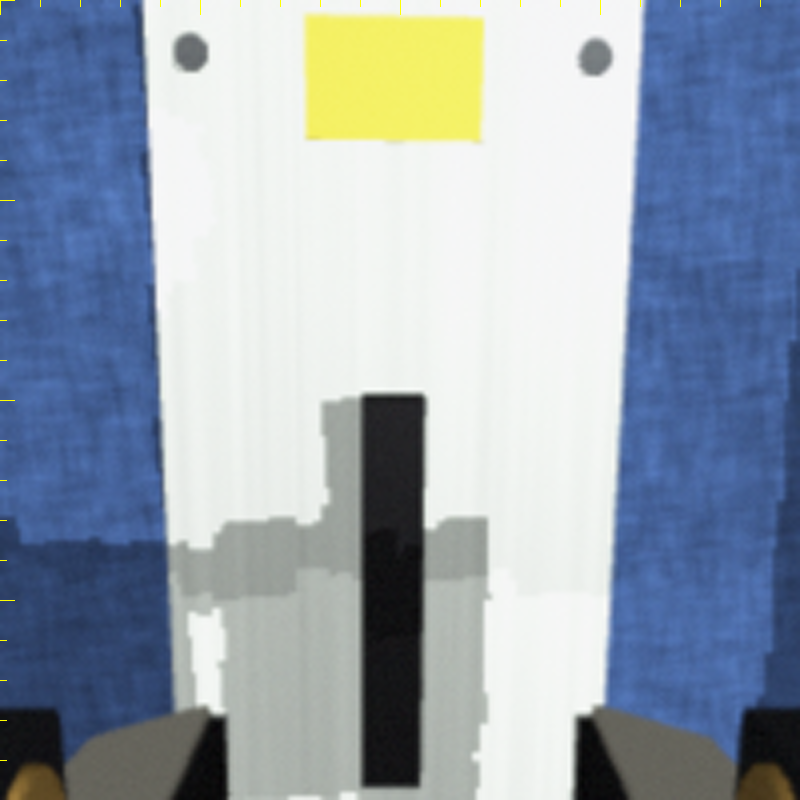

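```bash
python3 - <<'E'
from h import *
d=np.load('w11.npy'); c=(d[:,:3],d[:,3:6],d[:,6])
meas(c,(180,60),4,[(361,394),(425,395),(420,787),(361,786)],41,'handle')
meas(c,(0,0),1,[(216.5,58),(340.5,59),(325,317),(229,317)],11,'lid')
P=meas(c,(180,60),4,[(190,52),(596,57)],11,'screws');print(P)
go((438.2,102.8,31),np.radians(-5))
E
```

```text
handle centre [440.2 104.3  41. ] sides [(90.4, 84.5), (13.7, -6.0), (90.6, -95.4), (13.8, 173.4)]
lid centre [440.8 103.1  11. ] sides [(260.2, 84.9), (109.0, -5.1), (261.4, -95.7), (106.5, 174.2)]
screws centre [451.4 221.1  11. ] sides [(90.3, 174.6), (90.3, -5.4)]
[[406.4815467  225.36397356  11.        ]
 [496.35635457 216.84562073  11.        ]]
tcp [438.7 102.3 150.3] rot [-1.55  -0.006 -1.658] q6 [ 0.07  0.3   1.87 -0.01  0.95  0.16] shift cm [-0.12 11.93 -0.31] turn -0.0 (alt +-pi) t 15.25 F [1.6 0.6 0.4] w 49.8
```

>>> {"name": "apply_moves", "arguments": {
  "rows": [
    [[-0.15,5,-0.1],0.007,5],
    [[-0.15,9.5,-0.1],0.007,5]
  ]
}}

```text
time: 15.5
tool_pos: [441.0, 103.1, 54.8]
tcp_rot: [-1.547, -0.006, -1.665]
contact_force: [0.5, 0.6, 0.2]
grip_width: 50.1
```

```bash
python3 - <<'E'
from h import *
go((440.2,103.8,31),np.radians(-5.4))
E
```

```text
tcp [441.  103.1  54.8] rot [-1.547 -0.006 -1.665] q6 [ 0.07  0.46  1.96 -0.01  0.69  0.17] shift cm [-0.07  2.38 -0.14] turn -0.0 (alt +-pi) t 15.5 F [0.5 0.6 0.2] w 50.1
```

>>> {"name": "apply_moves", "arguments": {
  "rows": [
    [[-0.1,1.2,-0.1],0,5],
    [[-0.1,2.4,-0.1],0,5],
    [[-0.1,2.4,-0.1],0,3],
    [[-0.1,2.4,-0.1],0,1],
    [[-0.1,2.4,-0.1],0,0.5]
  ]
}}

```text
time: 16.12
tool_pos: [441.3, 104.1, 31.7]
tcp_rot: [-1.545, -0.005, -1.665]
contact_force: [0.0, -0.0, 0.2]
grip_width: 24.6
```

```bash
python3 - <<'E'
from h import *
settle(6)
go((440.2,103.8,31),np.radians(-5.4))
E
```

```text
tcp [440.2 104.1  31.2] rot [-1.548 -0.006 -1.665] q6 [ 0.07  0.51  1.98 -0.02  0.63  0.18] shift cm [0.03 0.02 0.  ] turn -0.0 (alt +-pi) t 16.425 F [-2.3 -0.   6. ] w 13.4
```

>>> {"name": "apply_moves", "arguments": {
  "rows": [
    [[0,-2,0],0,0.5],
    [[0,-6,0],0,0.5],
    [[0,-11,0],0,0.5],
    [[0,-16,0],0,0.5],
    [[0,-17,0],0,0.5]
  ]
}}

```text
time: 17.05
tool_pos: [437.4, 105.6, 203.7]
tcp_rot: [-1.542, -0.005, -1.665]
contact_force: [0.3, -0.7, -5.9]
grip_width: 13.8
```

```bash
python3 - <<'E'
from h import *
settle(6)
go((606,48.7,200),np.radians(-4.5))
im=snap('wrist','w12')
E
```

```text
tcp [435.2 105.3 199.2] rot [-1.552 -0.006 -1.665] q6 [ 0.07  0.24  1.8  -0.01  1.09  0.17] shift cm [ 4.02  0.28 17.53] turn -0.016 (alt +-pi) t 17.35 F [-0.3  0.  -4.4] w 13.5
```

View pics/w12.png

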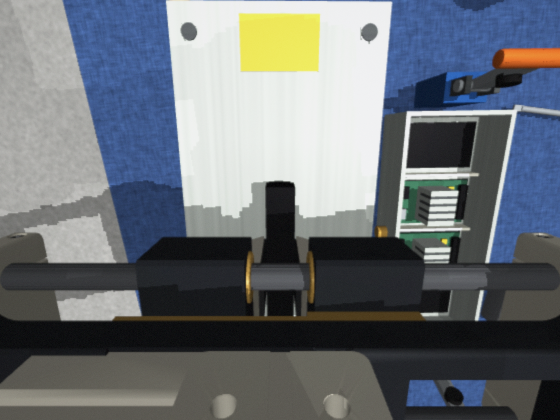

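>>> {"name": "apply_moves", "arguments": {
  "rows": [
    [[1,0,4.5],-0.004,0.5],
    [[2.2,0.1,9.5],-0.008,0.5],
    [[3.4,0.2,14.5],-0.012,0.5],
    [[4,0.3,17.5],-0.016,0.5],
    [[4,0.3,17.5],-0.016,0.5]
  ]
}}

```text
time: 18.02
tool_pos: [607.0, 47.9, 197.5]
tcp_rot: [-1.554, -0.007, -1.651]
contact_force: [-0.9, -0.0, -5.0]
grip_width: 13.7
```

```bash
python3 - <<'E'
from h import *
settle(6)
go((606,48.7,110),np.radians(-4.5))
c=cam('wrist'); im=snap('wrist','w13')
d=np.hstack([c[0],c[1],c[2][:,None]]);np.save('w13.npy',d)
snap('scene','s13')
E
```

```text
tcp [605.2  49.4 200. ] rot [-1.552 -0.006 -1.649] q6 [-0.04  0.52  1.36 -0.01  1.24  0.04] shift cm [ 0.    9.   -0.08] turn 0.001 (alt +-pi) t 18.325 F [-0.8  0.2 -4.3] w 13.9
```

View pics/w13.png

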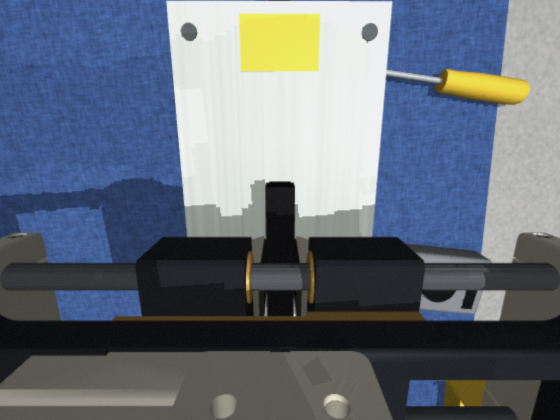

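View pics/s13.png

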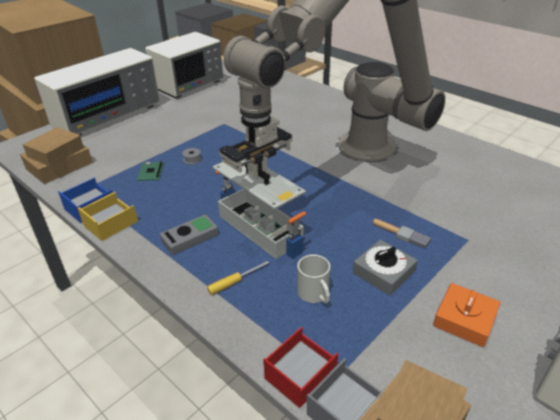

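```bash
python3 - <<'E'
from h import *
im=cv2.imread('pics/w13.png'); crop(im,160,0,240,80,3,'w13c')
d=np.load('w13.npy'); c=(d[:,:3],d[:,3:6],d[:,6])
P=meas(c,(0,0),1,[(189.3,32),(370,32.7)],180,'screws')
ex=P[1]-P[0]; ex/=np.linalg.norm(ex); ey=np.array([-ex[1],ex[0],0]); print(P.mean(0)-118*ey)
E
```

```text
screws centre [615.7 165.9 180. ] sides [(89.8, 175.7), (89.8, -4.3)]
[606.76820788  48.27703205 180.        ]
```

View pics/w13c.png

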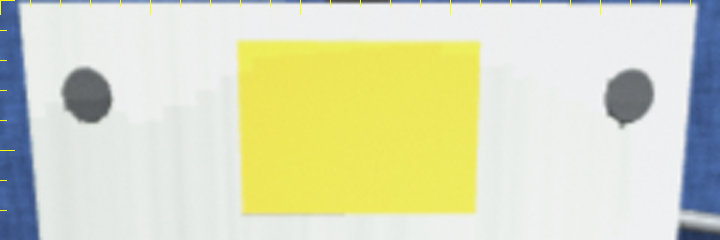

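```bash
python3 - <<'E'
from h import *
go((604.8,50.1,93),np.radians(-4.5))
E
```

```text
tcp [605.5  49.3 200.3] rot [-1.551 -0.006 -1.649] q6 [-0.04  0.51  1.36 -0.01  1.24  0.04] shift cm [-0.14 10.73 -0.29] turn 0.0 (alt +-pi) t 18.425 F [-0.9  0.1 -4.4] w 13.8
```

>>> {"name": "apply_moves", "arguments": {
  "rows": [
    [[-0.1,3,-0.1],0,0.5],
    [[-0.1,7,-0.2],0,0.5],
    [[-0.14,10,-0.3],0,0.5],
    [[-0.14,10.7,-0.3],0,0.5],
    [[-0.14,10.7,-0.3],0,0.5]
  ]
}}

```text
time: 19.05
tool_pos: [605.0, 50.1, 94.0]
tcp_rot: [-1.55, -0.006, -1.649]
contact_force: [0.2, 0.9, -4.7]
grip_width: 13.6
```

```bash
python3 - <<'E'
from h import *
settle(6)
go((604.8,50.1,84),np.radians(-4.5))
c=cam('wrist'); im=snap('wrist','w14')
d=np.hstack([c[0],c[1],c[2][:,None]]);np.save('w14.npy',d)
s=snap('scene','s14'); crop(s,200,140,130,130,5,'s14c')
E
```

```text
tcp [605.2  50.1  94.4] rot [-1.549 -0.006 -1.649] q6 [-0.04  0.62  1.49 -0.01  1.01  0.04] shift cm [-0.01  1.04 -0.06] turn 0.0 (alt +-pi) t 19.35 F [ 0.1  0.1 -4.8] w 13.9
```

View pics/w14.png

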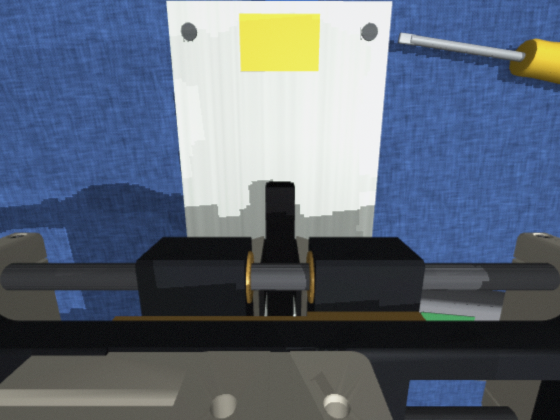

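View pics/s14c.png

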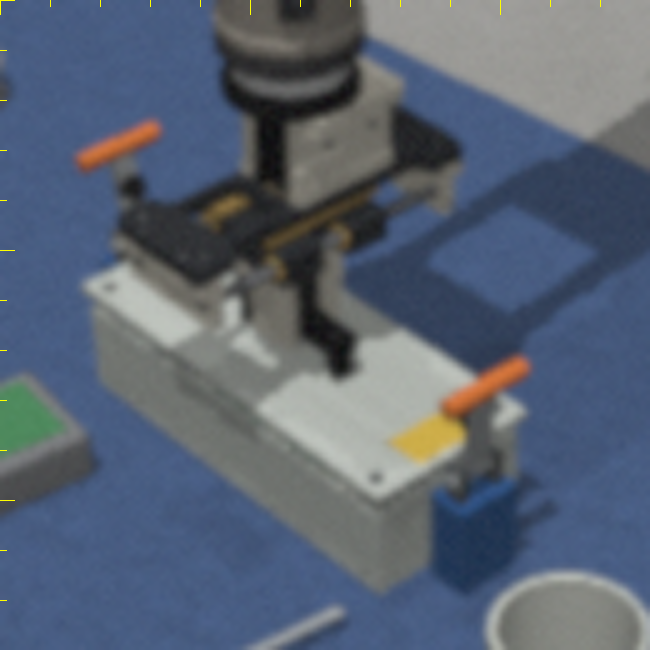

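>>> {"name": "apply_moves", "arguments": {
  "rows": [
    [[0,0.4,-0.05],0,0.5],
    [[0,0.7,-0.05],0,0.5],
    [[0,0.9,-0.05],0,0.5],
    [[0,1.0,-0.05],0,0.5],
    [[0,1.0,-0.05],0,0.5]
  ]
}}

```text
time: 20.08
tool_pos: [604.7, 50.0, 84.4]
tcp_rot: [-1.55, -0.007, -1.649]
contact_force: [-2.7, -0.1, 1.6]
grip_width: 13.7
```

```bash
python3 - <<'E'
from h import *
settle(3)
go((604.8,50.1,84),np.radians(-4.5))
s=snap('scene','s15'); crop(s,200,140,130,130,5,'s15c')
E
```

```text
tcp [604.7  50.   84.3] rot [-1.55  -0.006 -1.649] q6 [-0.04  0.63  1.5  -0.01  0.99  0.04] shift cm [-0.01  0.03  0.01] turn 0.0 (alt +-pi) t 20.225 F [-2.1 -0.6  2.3] w 13.8
```

View pics/s15c.png

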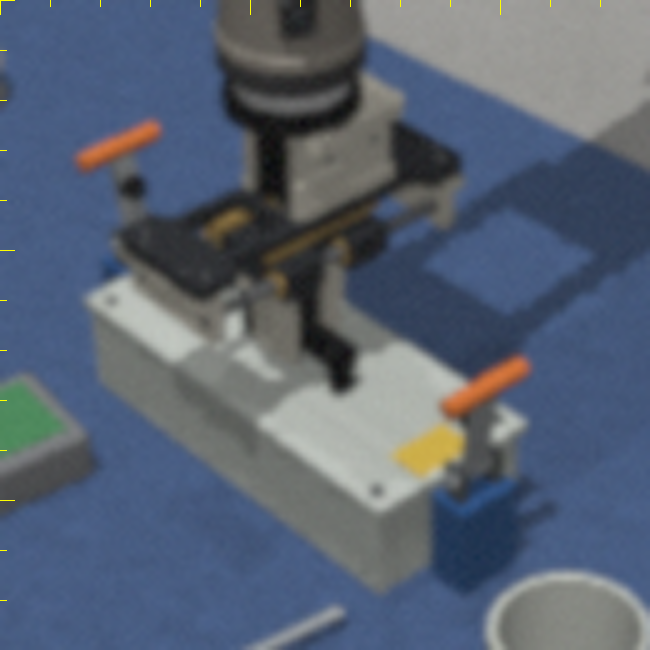

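>>> {"name": "apply_moves", "arguments": {
  "rows": [
    [[0,0.03,0],0,1.6],
    [[0,0,0],0,2.5],
    [[0,0,0],0,4],
    [[0,0,0],0,4.5],
    [[0,-0.5,0],0,5]
  ]
}}

```text
time: 20.9
tool_pos: [604.4, 50.0, 89.1]
tcp_rot: [-1.551, -0.007, -1.649]
contact_force: [1.1, 0.2, 0.2]
grip_width: 48.4
```

>>> {"name": "apply_moves", "arguments": {
  "rows": [
    [[0,-3,0],0,5],
    [[0,-7,0],0,5],
    [[0,-11,0],0,5],
    [[0,-13,0],0,5]
  ]
}}

```text
time: 21.4
tool_pos: [602.6, 51.1, 222.2]
tcp_rot: [-1.546, -0.006, -1.649]
contact_force: [0.1, -0.6, 0.3]
grip_width: 49.9
```

```bash
python3 - <<'E'
from h import *
settle(6)
go((604.8,50.1,84),np.radians(-4.5))
c=cam('wrist'); im=snap('wrist','w16')
d=np.hstack([c[0],c[1],c[2][:,None]]);np.save('w16.npy',d)
s=snap('scene','s16'); crop(s,200,140,130,130,5,'s16c')
E
```

```text
tcp [601.2  51.1 217.6] rot [-1.553 -0.007 -1.649] q6 [-0.04  0.49  1.35 -0.01  1.28  0.04] shift cm [-0.02 13.37  0.13] turn 0.0 (alt +-pi) t 21.7 F [ 0.1  0.4 -0.1] w 49.7
```

View pics/w16.png

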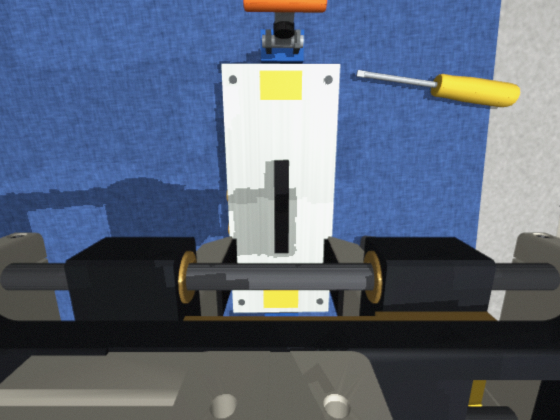

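View pics/s16c.png

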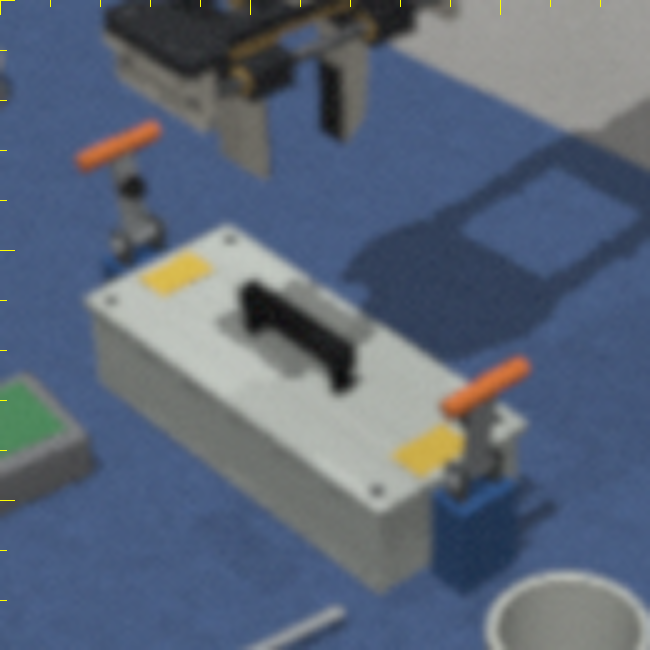

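```bash
python3 - <<'E'
from h import *
d=np.load('w16.npy'); c=(d[:,:3],d[:,3:6],d[:,6])
meas(c,(0,0),1,[(222.5,65.5),(339.5,65.5),(328,311.5),(234,311.5)],64,'lid')
meas(c,(0,0),1,[(232.5,79.5),(328.5,79.5),(320,301),(241.5,302)],64,'screws')
im=cv2.imread('pics/w16.png'); crop(im,210,0,140,100,5,'w16c')
E
```

```text
lid centre [606.   48.8  64. ] sides [(260.1, 85.6), (108.7, -4.3), (261.7, -94.3), (109.1, 174.9)]
screws centre [605.6  49.4  64. ] sides [(235.8, 85.7), (90.2, -4.3), (235.7, -94.4), (90.2, 175.7)]
```

View pics/w16c.png

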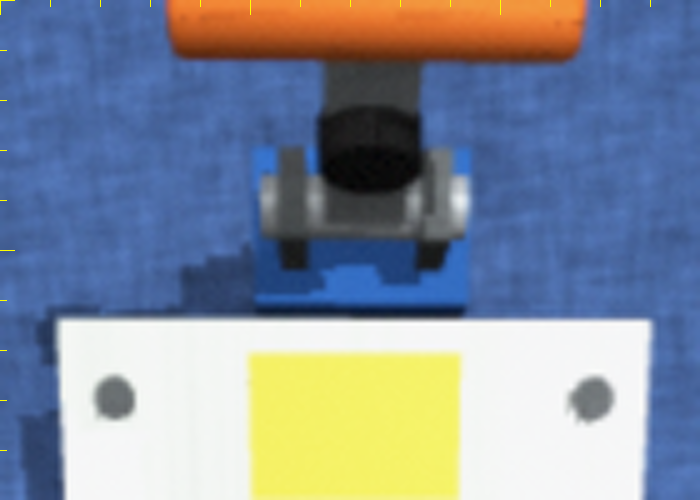

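```bash
cat >> h.py <<'E'
def ch(X,Y,z):
    a=np.radians(-4.5); return (606.0+np.cos(a)*X-np.sin(a)*Y, 49.2+np.sin(a)*X+np.cos(a)*Y, z)
E
python3 - <<'E'
from h import *
c=cam('top'); print('mug',bp(c,(150+380/6,160+55/6),90))
print(ch(0,190,200)); go(ch(0,190,200),np.radians(-4.5)); go(ch(0,190,124),np.radians(-4.5))
E
```

```text
mug [673.76994328 319.80064411  90.        ]
(np.float64(620.9072281882906), np.float64(238.6142934092943), 200)
tcp [601.3  51.1 217.7] rot [-1.553 -0.007 -1.649] q6 [-0.04  0.49  1.35 -0.01  1.28  0.04] shift cm [-18.86   1.65   0.47] turn 0.0 (alt +-pi) t 21.8 F [-0.3 -1.   0.2] w 50.2
tcp [601.3  51.1 217.7] rot [-1.553 -0.007 -1.649] q6 [-0.04  0.49  1.35 -0.01  1.28  0.04] shift cm [-18.91   9.25   0.33] turn 0.0 (alt +-pi) t 21.8 F [-0.3 -1.   0.2] w 50.2
```

>>> {"name": "apply_moves", "arguments": {
  "rows": [
    [[-5,0.5,0.1],0,3],
    [[-11,1,0.3],0,1],
    [[-17,1.5,0.4],0,0],
    [[-18.9,1.6,0.5],0,0],
    [[-18.9,1.6,0.5],0,0]
  ]
}}

```text
time: 22.42
tool_pos: [620.9, 239.7, 199.4]
tcp_rot: [-1.554, -0.008, -1.647]
contact_force: [0.0, -0.2, -0.3]
grip_width: 4.7
```

```bash
python3 - <<'E'
from h import *
settle(6)
go(ch(0,190,124),np.radians(-4.5))
c=cam('wrist'); im=snap('wrist','w17')
print(pj(c,ch(0,156,133)),pj(c,ch(-28,156,133)),pj(c,ch(28,156,133)))
E
```

```text
tcp [621.6 237.4 200.9] rot [-1.553 -0.007 -1.651] q6 [ 0.26  0.63  1.16 -0.01  1.34  0.34] shift cm [-0.17  7.69 -0.22] turn -0.002 (alt +-pi) t 22.725 F [-0.2  0.   1.4] w 0.7
[276.15145205 265.74006283] [240.54491195 266.05830376] [311.61464065 265.42310313]
```

View pics/w17.png

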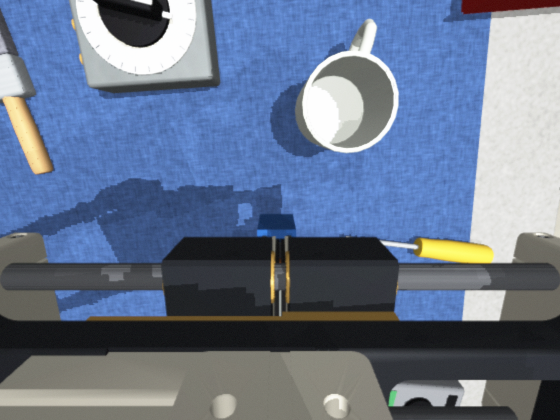

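>>> {"name": "apply_moves", "arguments": {
  "rows": [
    [[-0.2,4,-0.1],0,0],
    [[-0.2,7.7,-0.2],0,0],
    [[-0.2,7.7,-0.2],0,0],
    [[-0.2,7.7,-0.2],0,0],
    [[-0.2,7.7,-0.2],0,0]
  ]
}}

```text
time: 23.4
tool_pos: [622.2, 239.3, 126.1]
tcp_rot: [-1.549, -0.005, -1.651]
contact_force: [-0.5, 0.1, -0.7]
grip_width: 1.0
```

```bash
python3 - <<'E'
from h import *
settle(3)
go(ch(0,120,124),np.radians(-4.5))
s=snap('scene','s17'); crop(s,220,140,130,130,5,'s17c')
E
```

```text
tcp [621.6 239.3 125.2] rot [-1.551 -0.006 -1.651] q6 [ 0.26  0.69  1.26 -0.01  1.17  0.34] shift cm [ 7.07  0.16 -0.06] turn -0.001 (alt +-pi) t 23.55 F [ 0.2 -0.2  0.4] w 0.2
```

View pics/s17c.png

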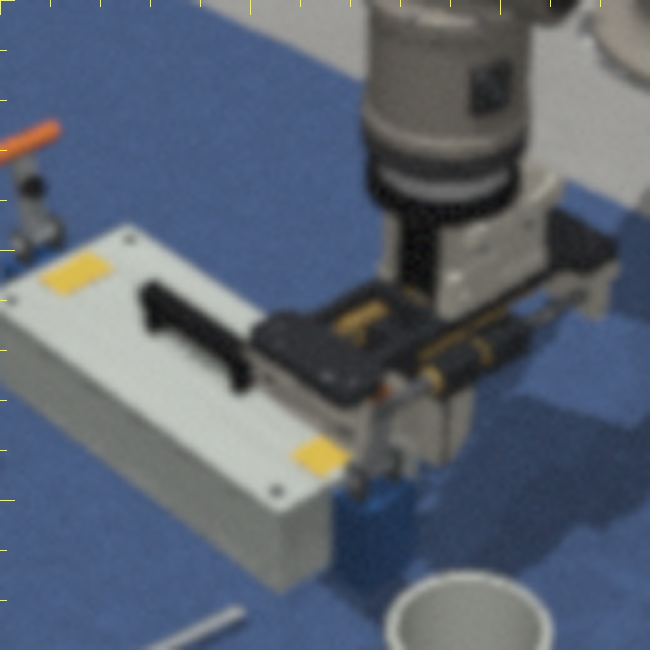

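>>> {"name": "apply_moves", "arguments": {
  "rows": [
    [[1.5,0.1,0],0,0],
    [[3,0.1,0],0,0],
    [[4.5,0.1,0],0,0],
    [[6,0.1,0],0,0],
    [[7,0.1,0],0,0]
  ]
}}

```text
time: 24.22
tool_pos: [615.8, 168.1, 124.3]
tcp_rot: [-1.551, -0.006, -1.652]
contact_force: [0.9, 0.1, 1.0]
grip_width: 0.3
```

```bash
python3 - <<'E'
from h import *
settle(4)
go(ch(0,95,150),np.radians(-4.5))
s=snap('scene','s18'); crop(s,220,140,130,130,5,'s18c')
E
```

```text
tcp [615.9 169.1 124.3] rot [-1.551 -0.006 -1.651] q6 [ 0.15  0.64  1.36 -0.01  1.12  0.24] shift cm [ 2.55 -2.55  0.01] turn -0.002 (alt +-pi) t 24.425 F [-0.5  0.2  0.1] w 0.5
```

View pics/s18c.png

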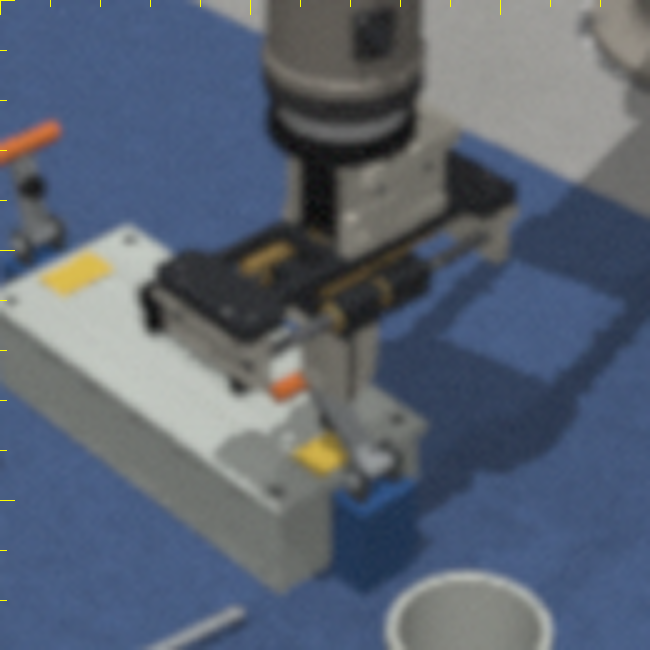

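>>> {"name": "apply_moves", "arguments": {
  "rows": [
    [[-0.5,0,0],0,0],
    [[-0.5,-2.8,0],0,0],
    [[-0.5,-3,0],0,0],
    [[2.5,-3,0],0,0],
    [[2.5,-3,0],0,0]
  ]
}}

```text
time: 25.1
tool_pos: [613.0, 143.6, 153.6]
tcp_rot: [-1.552, -0.007, -1.652]
contact_force: [0.0, -0.2, 0.6]
grip_width: 0.6
```

```bash
python3 - <<'E'
from h import *
settle(5)
go(ch(0,95,93.5),np.radians(-4.5))
E
```

```text
tcp [613.2 145.5 154.1] rot [-1.552 -0.006 -1.65 ] q6 [ 0.12  0.6   1.35 -0.01  1.18  0.2 ] shift cm [ 0.12  6.06 -0.08] turn -0.001 (alt +-pi) t 25.35 F [ 0.3 -0.3  0. ] w 0.6
```

>>> {"name": "apply_moves", "arguments": {
  "rows": [
    [[0.1,2,-0.1],0,0],
    [[0.1,4,-0.1],0,0],
    [[0.1,5.4,-0.1],0,0],
    [[0.1,6.1,-0.1],0,0],
    [[0.1,6.2,-0.1],0,0]
  ]
}}

```text
time: 25.98
tool_pos: [613.1, 144.5, 93.4]
tcp_rot: [-1.552, -0.006, -1.65]
contact_force: [-6.5, -0.4, 12.1]
grip_width: 0.7
```

```bash
python3 - <<'E'
from h import *
settle(5)
go(ch(0,95,93.5),np.radians(-4.5))
s=snap('scene','s19'); crop(s,220,140,130,130,5,'s19c')
E
```

```text
tcp [613.1 144.4  93.5] rot [-1.551 -0.006 -1.65 ] q6 [ 0.11  0.66  1.42 -0.01  1.05  0.2 ] shift cm [0.05 0.01 0.04] turn -0.0 (alt +-pi) t 26.225 F [-4.4 -0.7 10. ] w 0.8
```

View pics/s19c.png

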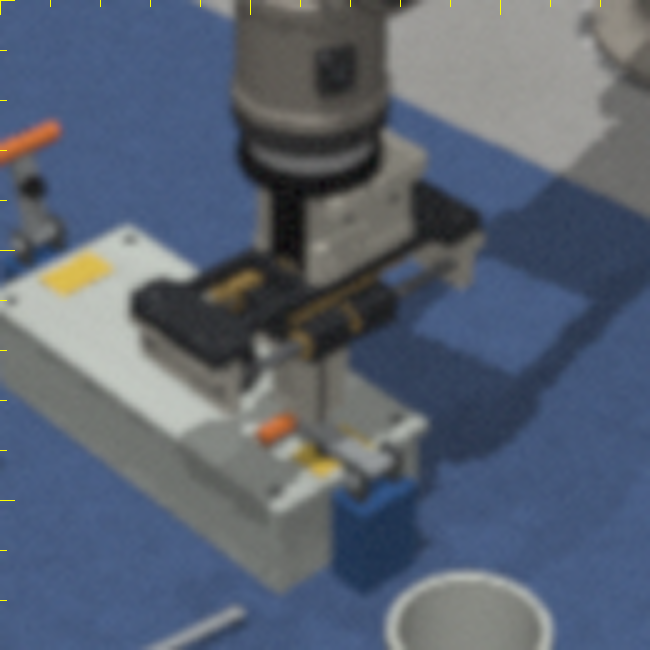

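>>> {"name": "apply_moves", "arguments": {
  "rows": [
    [[0,-3,0],0,0],
    [[0,-8,0],0,0],
    [[0,-11.5,0],0,0],
    [[0,-11.5,0],0,0],
    [[0,-11.5,0],0,0]
  ]
}}

```text
time: 26.9
tool_pos: [610.5, 145.5, 207.9]
tcp_rot: [-1.552, -0.006, -1.65]
contact_force: [0.6, 0.3, -0.7]
grip_width: 0.5
```

```bash
python3 - <<'E'
from h import *
settle(5)
go(ch(0,-190,203),np.radians(-4.5))
s=snap('scene','s20'); crop(s,220,140,130,130,5,'s20c')
E
```

```text
tcp [610.6 145.3 207.4] rot [-1.553 -0.006 -1.65 ] q6 [ 0.12  0.55  1.28 -0.01  1.29  0.2 ] shift cm [28.61  0.63  0.3 ] turn -0.0 (alt +-pi) t 27.15 F [0.2 0.3 0.1] w 0.5
```

View pics/s20c.png

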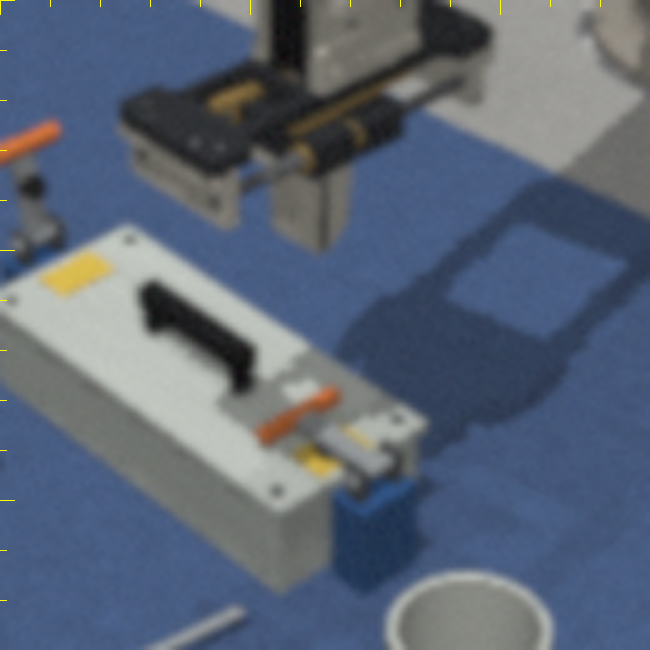

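>>> {"name": "apply_moves", "arguments": {
  "rows": [
    [[6,0,0],0,0],
    [[12,0.2,0.1],0,0],
    [[18,0.4,0.2],0,0],
    [[24,0.6,0.3],0,0],
    [[28.6,0.6,0.3],0,0]
  ]
}}

```text
time: 27.82
tool_pos: [590.6, -142.6, 203.0]
tcp_rot: [-1.554, -0.006, -1.651]
contact_force: [-0.0, 0.4, -0.7]
grip_width: 0.4
```

```bash
python3 - <<'E'
from h import *
settle(8)
go(ch(0,-190,124),np.radians(-4.5))
E
```

```text
tcp [ 591.4 -138.6  203.4] rot [-1.553 -0.006 -1.648] q6 [-0.36  0.51  1.36 -0.    1.25 -0.28] shift cm [ 0.11  7.94 -0.15] turn 0.001 (alt +-pi) t 28.225 F [-0.2  0.4  0.4] w 0.4
```

>>> {"name": "apply_moves", "arguments": {
  "rows": [
    [[0.1,4,-0.1],0,0],
    [[0.1,7.9,-0.15],0,0],
    [[0.1,7.9,-0.15],0,0],
    [[0.1,7.9,-0.15],0,0],
    [[0.1,7.9,-0.15],0,0]
  ]
}}

```text
time: 28.85
tool_pos: [592.3, -140.1, 126.5]
tcp_rot: [-1.55, -0.007, -1.647]
contact_force: [-0.4, -0.5, -0.0]
grip_width: 0.6
```

```bash
python3 - <<'E'
from h import *
settle(4)
go(ch(0,-120,124),np.radians(-4.5))
s=snap('scene','s21'); crop(s,190,120,130,130,5,'s21c')
E
```

```text
tcp [ 591.5 -140.2  125.3] rot [-1.552 -0.006 -1.648] q6 [-0.36  0.59  1.46 -0.    1.08 -0.28] shift cm [-7.    0.09 -0.03] turn 0.001 (alt +-pi) t 29.05 F [ 0.4 -0.5  0.5] w 0.7
```

View pics/s21c.png

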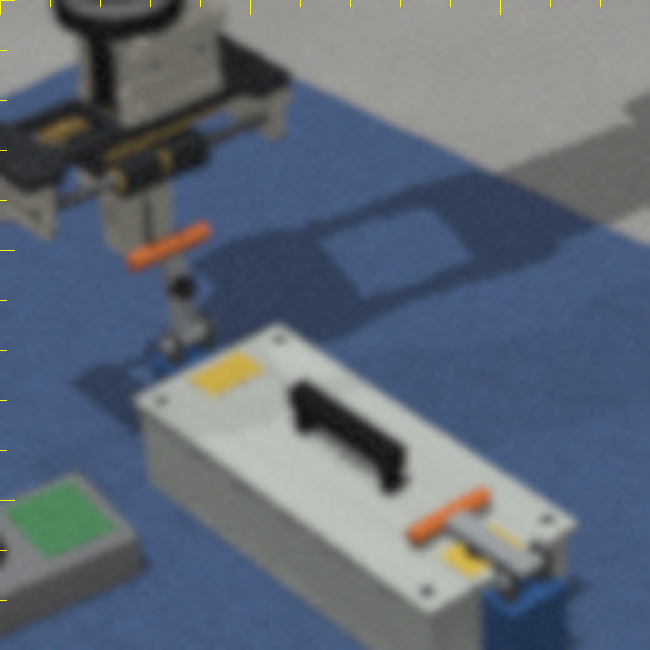

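>>> {"name": "apply_moves", "arguments": {
  "rows": [
    [[-1.5,0.1,0],0,0],
    [[-3,0.1,0],0,0],
    [[-4.5,0.1,0],0,0],
    [[-6,0.1,0],0,0],
    [[-7,0.1,0],0,0]
  ]
}}

```text
time: 29.72
tool_pos: [596.8, -69.0, 123.6]
tcp_rot: [-1.552, -0.006, -1.647]
contact_force: [0.7, -0.6, -0.2]
grip_width: 0.5
```

```bash
python3 - <<'E'
from h import *
settle(4)
go(ch(0,-95,154),np.radians(-4.5))
s=snap('scene','s22'); crop(s,190,120,130,130,5,'s22c')
E
```

```text
tcp [596.8 -70.  123.6] rot [-1.552 -0.006 -1.647] q6 [-0.24  0.58  1.48 -0.    1.06 -0.16] shift cm [-2.44 -3.06  0.04] turn 0.002 (alt +-pi) t 29.925 F [ 0.7 -1.1  0.1] w 0.1
```

View pics/s22c.png

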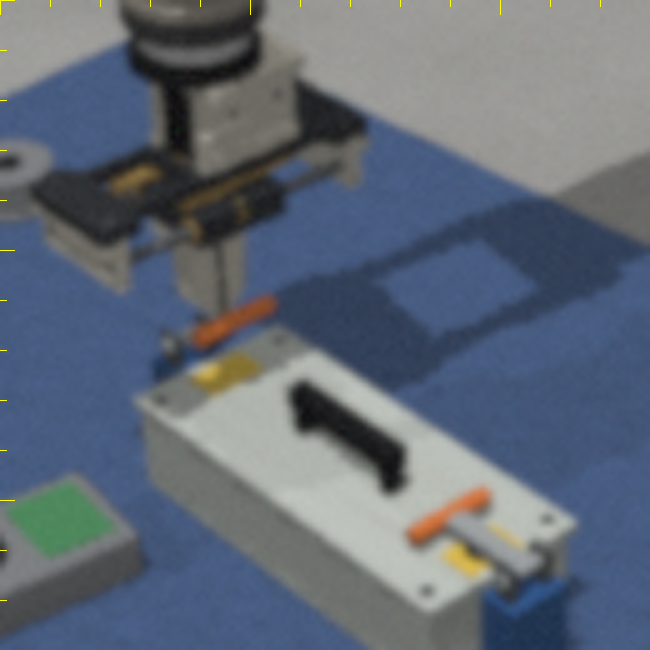

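>>> {"name": "apply_moves", "arguments": {
  "rows": [
    [[0.5,0,0],0,0],
    [[0.5,-2.8,0],0,0],
    [[0.5,-3.2,0],0,0],
    [[-2.4,-3.2,0],0,0],
    [[-2.4,-3.2,0],0,0]
  ]
}}

```text
time: 30.6
tool_pos: [597.8, -45.2, 154.8]
tcp_rot: [-1.553, -0.006, -1.646]
contact_force: [-0.4, -0.2, 0.5]
grip_width: 0.5
```

```bash
python3 - <<'E'
from h import *
settle(5)
go(ch(0,-95,93.5),np.radians(-4.5))
E
```

```text
tcp [597.9 -47.  155.1] rot [-1.553 -0.006 -1.649] q6 [-0.2   0.54  1.45 -0.    1.13 -0.12] shift cm [-0.19  6.16 -0.06] turn 0.001 (alt +-pi) t 30.85 F [ 1.   0.  -0.1] w 0.4
```

>>> {"name": "apply_moves", "arguments": {
  "rows": [
    [[-0.2,2,-0.1],0,0],
    [[-0.2,4,-0.1],0,0],
    [[-0.2,5.5,-0.1],0,0],
    [[-0.2,6.2,-0.1],0,0],
    [[-0.2,6.25,-0.1],0,0]
  ]
}}

```text
time: 31.48
tool_pos: [597.9, -45.7, 93.7]
tcp_rot: [-1.553, -0.007, -1.649]
contact_force: [-5.1, 1.4, 9.5]
grip_width: 0.4
```

```bash
python3 - <<'E'
from h import *
settle(5)
go(ch(0,-95,93.5),np.radians(-4.5))
E
```

```text
tcp [597.9 -45.6  93.7] rot [-1.553 -0.007 -1.649] q6 [-0.2   0.61  1.51 -0.01  1.   -0.12] shift cm [-0.02  0.02  0.06] turn 0.001 (alt +-pi) t 31.725 F [-5.5  0.2  8. ] w 0.5
```

>>> {"name": "apply_moves", "arguments": {
  "rows": [
    [[0,-3,0],0,0],
    [[0,-8,0],0,0],
    [[0,-11.5,0],0,0],
    [[0,-11.5,0],0,0],
    [[0,-11.5,0],0,0]
  ]
}}

```text
time: 32.35
tool_pos: [595.5, -44.9, 208.0]
tcp_rot: [-1.554, -0.007, -1.649]
contact_force: [-0.7, -0.1, -0.1]
grip_width: 0.6
```

```bash
python3 - <<'E'
from h import *
settle(6)
s=snap('scene','s23'); crop(s,190,120,130,130,5,'s23c')
go((511,418,160),np.radians(78.6))
E
```

```text
tcp [595.7 -44.7 208.1] rot [-1.554 -0.006 -1.649] q6 [-0.2   0.49  1.38 -0.    1.25 -0.12] shift cm [-45.5    4.31 -12.12] turn -1.45 (alt +-pi) t 32.7 F [ 0.   0.3 -0.3] w 0.3
```

View pics/s23c.png

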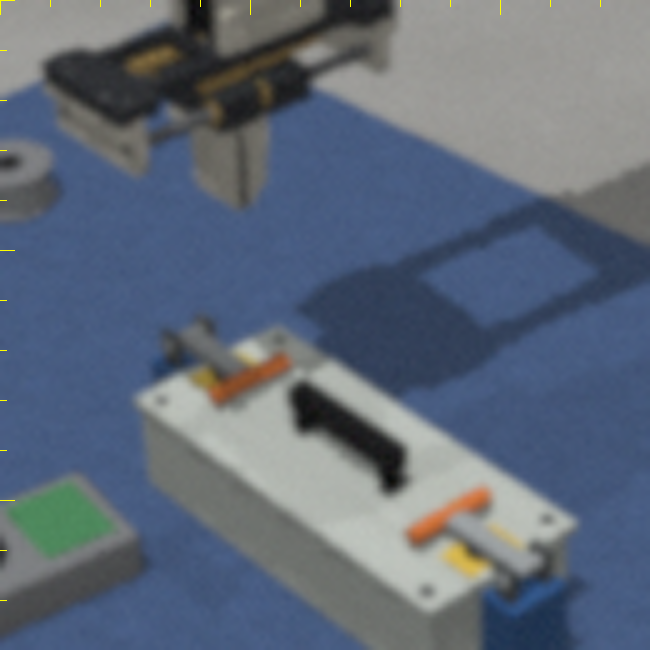

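>>> {"name": "apply_moves", "arguments": {
  "rows": [
    [[-6,0,-1.6],-0.18,2],
    [[-12,0,-3.2],-0.36,4],
    [[-18,0,-4.8],-0.54,5],
    [[-24,0,-6.4],-0.72,5],
    [[-30,0,-8],-0.9,5]
  ]
}}

```text
time: 33.33
tool_pos: [538.7, 262.5, 204.6]
tcp_rot: [-1.565, -0.017, -0.743]
contact_force: [0.7, -0.6, 0.2]
grip_width: 45.4
```

```bash
python3 - <<'E'
from h import *
settle(6)
go((511,418,170),np.radians(78.6))
E
```

```text
tcp [539.5 259.7 204.6] rot [-1.566 -0.017 -0.75 ] q6 [ 0.33  0.5   1.38 -0.01  1.25 -0.49] shift cm [-12.94   3.28   9.62] turn -0.551 (alt +-pi) t 33.625 F [-0.5 -0.5  0.3] w 49.7
```

>>> {"name": "apply_moves", "arguments": {
  "rows": [
    [[-4.5,1,3.3],-0.18,5],
    [[-9,2.2,6.6],-0.36,5],
    [[-12.9,3.3,9.6],-0.55,5],
    [[-12.9,3.3,9.6],-0.55,5],
    [[-12.9,3.3,9.6],-0.55,5]
  ]
}}

```text
time: 34.25
tool_pos: [512.0, 416.0, 169.7]
tcp_rot: [-1.577, -0.017, -0.203]
contact_force: [0.6, -0.8, -0.2]
grip_width: 49.9
```

```bash
python3 - <<'E'
from h import *
settle(6)
go((511,418,170),np.radians(78.6))
c=cam('wrist'); im=snap('wrist','w24')
d=np.hstack([c[0],c[1],c[2][:,None]]);np.save('w24.npy',d)
crop(im,180,100,200,180,4,'w24c')
E
```

```text
tcp [511.8 416.6 170.3] rot [-1.575 -0.018 -0.202] q6 [ 0.57  0.64  1.22 -0.02  1.27 -0.79] shift cm [-0.1   0.03  0.12] turn -0.003 (alt +-pi) t 34.55 F [-0.5  0.6  0.2] w 50.0
```

View pics/w24c.png

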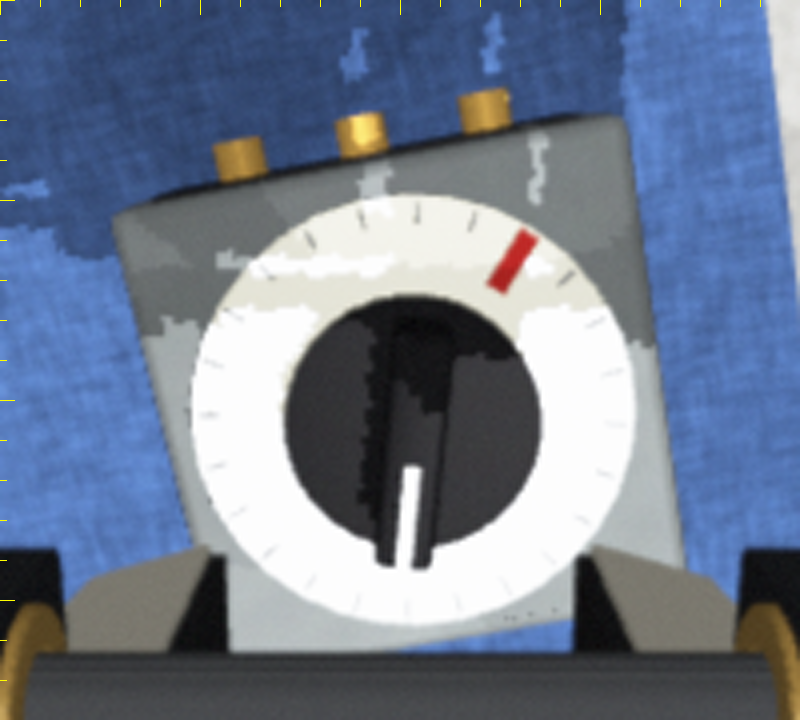

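```bash
python3 - <<'E'
from h import *
d=np.load('w24.npy'); c=(d[:,:3],d[:,3:6],d[:,6])
f=lambda p,z: bp(c,(180+(p[0]+.5)/4-.5,100+(p[1]+.5)/4-.5),z)
ring=np.array([f(p,46) for p in [(192,410),(635,410),(417,195),(407,627)]])
print(ring.round(1)); ax=np.array([(ring[:,0].max()+ring[:,0].min())/2,(ring[:,1].max()+ring[:,1].min())/2,0]); print('axis',ax)
from scipy.optimize import least_squares
r=least_squares(lambda q: np.hypot(ring[:,0]-q[0],ring[:,1]-q[1])-q[2],[511,418,50]); print('fit',r.x)
A=r.x[:2]
w=[f(p,78) for p in [(412,467),(407,567)]]; print('line',w, 'ang of line',np.degrees(np.arctan2(*(w[1]-w[0])[[1,0]])),'from axis',np.degrees(np.arctan2(*(w[1][:2]-A)[::-1])), 'tip r',np.hypot(*(w[1][:2]-A)))
m=[f(p,46) for p in [(530,236),(497,289)]]; mm=(m[0]+m[1])/2
print('mark',mm,np.hypot(*(mm[:2]-A)),np.degrees(np.arctan2(*(mm[:2]-A)[::-1])),'line',np.degrees(np.arctan2(*(m[0]-m[1])[[1,0]])))
o,R=RT();print('jaw',np.degrees(np.arctan2(R[1,2],R[0,2])))
u=[f(p,45) for p in [(115,215),(622,117)]]; print('unit edge', np.degrees(np.arctan2(*(u[1]-u[0])[[1,0]])), np.linalg.norm(u[1]-u[0]))
E
```

```text
[[499.9 369.4  46. ]
 [520.7 471.4  46. ]
 [461.8 431.   46. ]
 [564.3 407.9  46. ]]
axis [513.0718768  420.41942733   0.        ]
fit [513.16204192 419.82824972  52.34735045]
line [array([514.34207715, 419.11400612,  78.        ]), array([536.14548521, 413.61500555,  78.        ])] ang of line -14.155265204594537 from axis -15.12749841739596 tip r 23.80846631962015
mark [480.98394247 449.50691776  46.        ] 43.775031940308104 137.31387792842 line 137.5256653425958
jaw 78.44089507243815
unit edge 89.09256001644314 115.28999393337237
```

```bash
python3 - <<'E'
from h import *
go((512.6,419.6,71),np.radians(75.7))
E
```

```text
tcp [511.6 416.8 170.2] rot [-1.575 -0.018 -0.202] q6 [ 0.57  0.64  1.22 -0.02  1.27 -0.79] shift cm [-0.14  9.92  0.34] turn 0.048 (alt +-pi) t 34.6 F [ 0.9 -0.6 -0.1] w 49.9
```

>>> {"name": "apply_moves", "arguments": {
  "rows": [
    [[-0.1,4,0.3],0.048,5],
    [[-0.1,8,0.3],0.048,5],
    [[-0.1,9.7,0.3],0.048,5],
    [[-0.1,9.9,0.3],0.048,5],
    [[-0.1,9.9,0.3],0.048,4]
  ]
}}

```text
time: 35.22
tool_pos: [513.7, 419.7, 72.7]
tcp_rot: [-1.573, -0.02, -0.25]
contact_force: [-0.1, 0.3, 0.3]
grip_width: 44.1
```

```bash
python3 - <<'E'
from h import *
settle(5)
go((512.6,419.6,71),np.radians(75.7))
im=snap('wrist','w25')
crop(im,180,100,200,180,4,'w25c')
E
```

```text
tcp [513.3 419.5  72.3] rot [-1.573 -0.019 -0.25 ] q6 [ 0.58  0.74  1.32 -0.02  1.07 -0.74] shift cm [-0.07  0.13 -0.01] turn -0.0 (alt +-pi) t 35.475 F [ 1.  -0.6 -0.2] w 39.8
```

View pics/w25c.png

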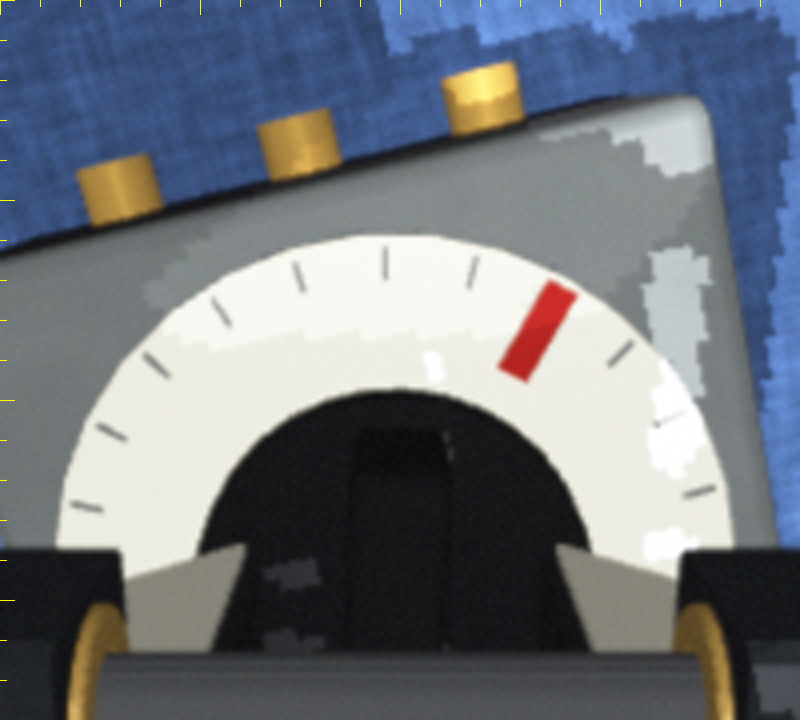

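>>> {"name": "apply_moves", "arguments": {
  "rows": [
    [[0,0.1,0],0,3],
    [[0,0.1,0],0,2],
    [[0,0.1,0],0,1],
    [[0,0.1,0],0,0.5],
    [[0,0.1,0],0,0.5]
  ]
}}

```text
time: 36.15
tool_pos: [513.2, 418.7, 71.0]
tcp_rot: [-1.575, -0.019, -0.25]
contact_force: [1.2, -5.1, 2.2]
grip_width: 12.4
```

```bash
python3 - <<'E'
from h import *
settle(5)
o,R=RT(); go((512.6,419.6,71),np.radians(75.7)); print('jaw',np.degrees(np.arctan2(R[1,2],R[0,2])))
E
```

```text
tcp [513.2 418.7  71. ] rot [-1.575 -0.019 -0.25 ] q6 [ 0.58  0.74  1.32 -0.02  1.07 -0.74] shift cm [-0.08 -0.    0.07] turn -0.0 (alt +-pi) t 36.4 F [-0.3 -5.2  1.9] w 13.0
jaw 75.68601057346712
```

>>> {"name": "apply_moves", "arguments": {
  "rows": [
    [[0,0,0],0.15,0.5],
    [[0,0,0],0.32,0.5],
    [[0,0,0],0.49,0.5],
    [[0,0,0],0.66,0.5],
    [[0,0,0],0.8,0.5]
  ]
}}

```text
time: 37.02
tool_pos: [512.3, 417.5, 71.0]
tcp_rot: [-1.563, -0.017, -1.055]
contact_force: [-3.7, -6.6, 4.6]
grip_width: 12.4
```

```bash
python3 - <<'E'
from h import *
settle(4)
o,R=RT(); go((513.0,418.9,71),np.radians(-132.6)); print('jaw',np.degrees(np.arctan2(R[1,2],R[0,2])),o['moment'])
im=snap('wrist','w26')
E
```

```text
tcp [512.4 417.5  71. ] rot [-1.563 -0.017 -1.05 ] q6 [ 0.58  0.74  1.32 -0.02  1.07  0.06] shift cm [-0.09 -0.    0.12] turn -0.307 (alt +-pi) t 37.225 F [-3.  -7.2  4.4] w 12.8
jaw 29.840906120214612 [-1.30312458  0.55345543 -0.06925475]
```

View pics/w26.png

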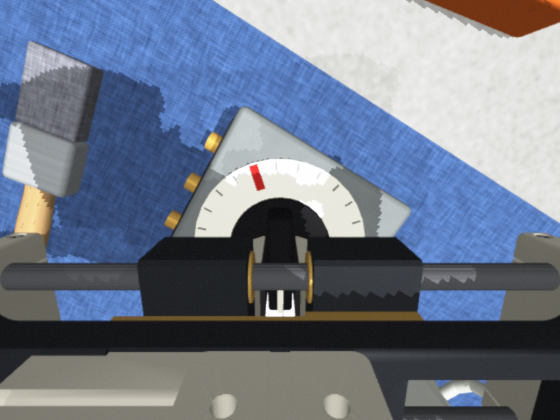

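>>> {"name": "apply_moves", "arguments": {
  "rows": [
    [[0,0,0],0.17,0.5],
    [[0,0,0],0.34,0.5],
    [[0,0,0],0.51,0.5],
    [[0,0,0],0.68,0.5],
    [[0,0,0],0.85,0.5]
  ]
}}

```text
time: 37.9
tool_pos: [510.9, 417.3, 71.0]
tcp_rot: [-1.556, -0.008, -1.905]
contact_force: [-5.4, -3.4, 4.4]
grip_width: 12.7
```

>>> {"name": "apply_moves", "arguments": {
  "rows": [
    [[0,0,0],0.17,0.5],
    [[0,0,0],0.34,0.5],
    [[0,0,0],0.51,0.5],
    [[0,0,0],0.68,0.5],
    [[0,0,0],0.85,0.5]
  ]
}}

```text
time: 38.52
tool_pos: [509.8, 418.4, 71.0]
tcp_rot: [-1.557, 0.005, -2.761]
contact_force: [-3.1, 1.2, 2.4]
grip_width: 12.6
```

```bash
python3 - <<'E'
from h import *
settle(4)
o,R=RT(); go((513.0,418.9,71),np.radians(-132.6)); print('jaw',np.degrees(np.arctan2(R[1,2],R[0,2])),o['moment'])
E
```

```text
tcp [509.8 418.3  71. ] rot [-1.557  0.005 -2.752] q6 [ 0.58  0.74  1.32 -0.02  1.08  1.77] shift cm [-0.31  0.    0.07] turn 1.134 (alt +-pi) t 38.725 F [-5.1  3.2  2.3] w 12.7
jaw -67.65551370995567 [ 0.71977545  1.25130081 -0.02767198]
```

>>> {"name": "apply_moves", "arguments": {
  "rows": [
    [[0,0,0],0.17,0.5],
    [[0,0,0],0.34,0.5],
    [[0,0,0],0.51,0.5],
    [[0,0,0],0.68,0.5],
    [[0,0,0],0.8,0.5]
  ]
}}

```text
time: 39.35
tool_pos: [509.9, 419.6, 71.0]
tcp_rot: [-1.567, 0.013, 2.731]
contact_force: [-1.6, 5.3, -0.7]
grip_width: 13.0
```

```bash
python3 - <<'E'
from h import *
settle(4)
o,R=RT(); go((513.0,418.9,71),np.radians(-132.6)); print('jaw',np.degrees(np.arctan2(R[1,2],R[0,2])),o['moment'])
c=cam('wrist')
im=snap('wrist','w27');crop(im,180,100,200,180,4,'w27c')
d=np.hstack([c[0],c[1],c[2][:,None]]);np.save('w27.npy',d)
E
```

```text
tcp [509.8 419.6  71. ] rot [-1.567  0.013  2.737] q6 [ 0.58  0.74  1.32 -0.01  1.07  2.56] shift cm [-0.32  0.   -0.06] turn 0.339 (alt +-pi) t 39.55 F [-2.1  5.5 -0.6] w 12.2
jaw -113.20287656395217 [ 1.13124426  0.62011337 -0.07390773]
```

View pics/w27c.png

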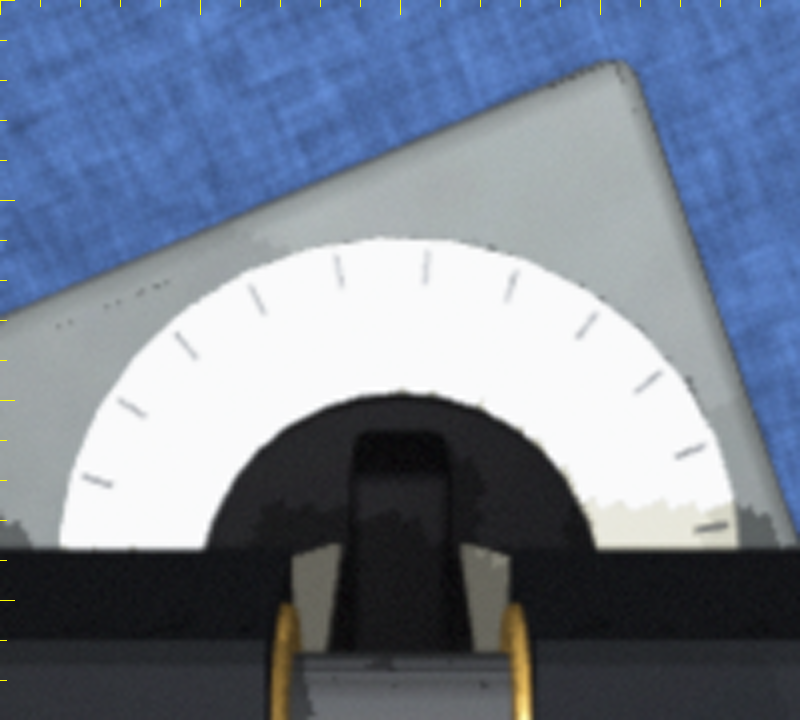

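>>> {"name": "apply_moves", "arguments": {
  "rows": [
    [[0,0,0],0.17,0.5],
    [[0,0,0],0.34,0.5],
    [[0,0,0],0.345,0.5],
    [[0,0,0],0.345,0.5],
    [[0,0,0],0.345,0.5]
  ]
}}

```text
time: 40.22
tool_pos: [510.1, 420.1, 71.0]
tcp_rot: [-1.573, 0.013, 2.395]
contact_force: [0.8, 6.2, -1.7]
grip_width: 12.7
```

```bash
python3 - <<'E'
from h import *
settle(5)
o,R=RT(); go((513.0,418.9,71),np.radians(-132.6)); print('jaw',np.degrees(np.arctan2(R[1,2],R[0,2])),o['moment'])
E
```

```text
tcp [510.1 420.1  71. ] rot [-1.573  0.013  2.394] q6 [ 0.58  0.74  1.32 -0.01  1.07  2.9 ] shift cm [-0.29  0.01 -0.11] turn -0.004 (alt +-pi) t 40.475 F [ 1.   5.4 -2.3] w 12.6
jaw -132.82885873577032 [1.20740139 0.25633981 0.01254458]
```

Release and raise straight up, then look.

>>> {"name": "apply_moves", "arguments": {
  "rows": [
    [[0,0,0],0,2],
    [[0,0,0],0,3.5],
    [[0,0,0],0,5],
    [[0,0,0],0,5],
    [[0,-1,0],0,5]
  ]
}}

```text
time: 41.1
tool_pos: [509.6, 419.7, 80.5]
tcp_rot: [-1.571, 0.013, 2.394]
contact_force: [0.4, 0.4, -0.3]
grip_width: 49.3
```

>>> {"name": "apply_moves", "arguments": {
  "rows": [
    [[0,-3,0],0,5],
    [[0,-7,0],0,5],
    [[0,-10,0],0,5],
    [[0,-10,0],0,5]
  ]
}}

```text
time: 41.6
tool_pos: [509.8, 421.5, 184.3]
tcp_rot: [-1.578, 0.015, 2.394]
contact_force: [-0.2, 0.5, -0.6]
grip_width: 50.3
```

```bash
python3 - <<'E'
from h import *
settle(5)
c=cam('wrist'); go((513,419,170))
im=snap('wrist','w28');crop(im,180,100,200,180,4,'w28c')
d=np.hstack([c[0],c[1],c[2][:,None]]);np.save('w28.npy',d)
E
```

```text
tcp [508.  420.2 179. ] rot [-1.568  0.012  2.394] q6 [ 0.58  0.64  1.2  -0.01  1.3   2.9 ] shift cm [-0.44  0.9  -0.26] turn None (alt +-pi) t 41.85 F [ 0.2 -0.4 -1.1] w 50.0
```

View pics/w28c.png

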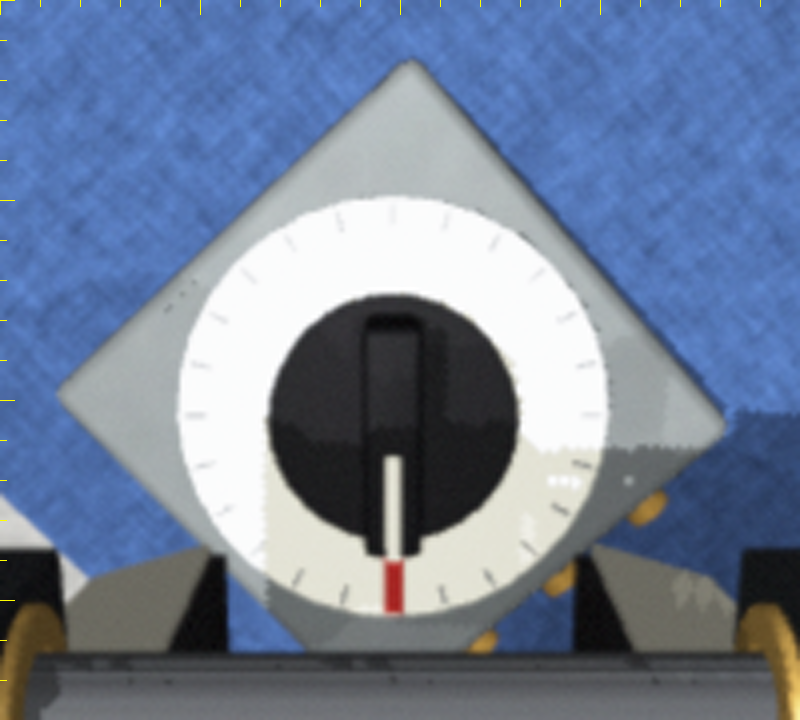

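```bash
python3 - <<'E'
from h import *
a=snap('scene','s29');b=snap('top','t29');crop(a,190,120,130,130,5,'s29c');crop(b,230,150,160,120,5,'t29c')
E
```

```text
(no output)
```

View pics/s29c.png

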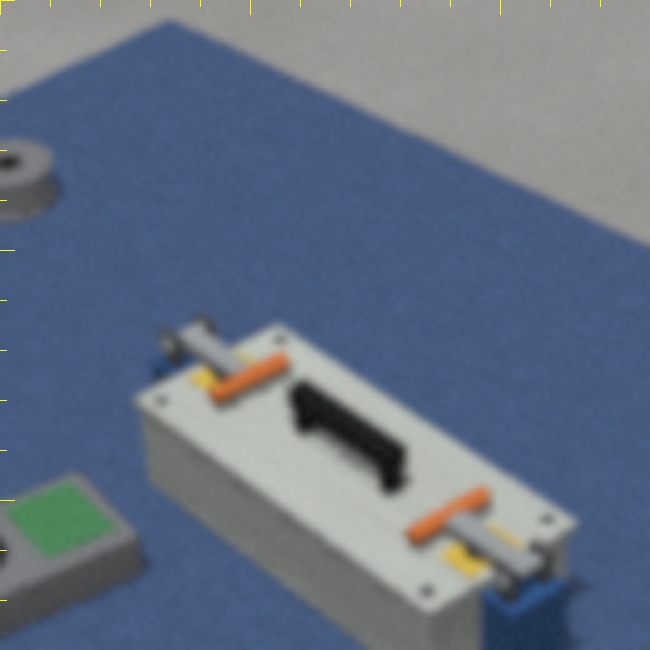

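View pics/t29.png

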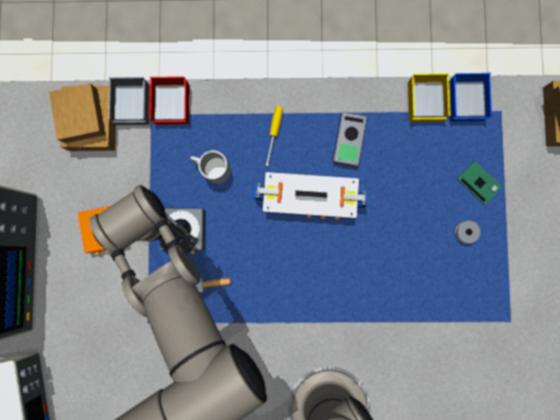

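View pics/t29c.png

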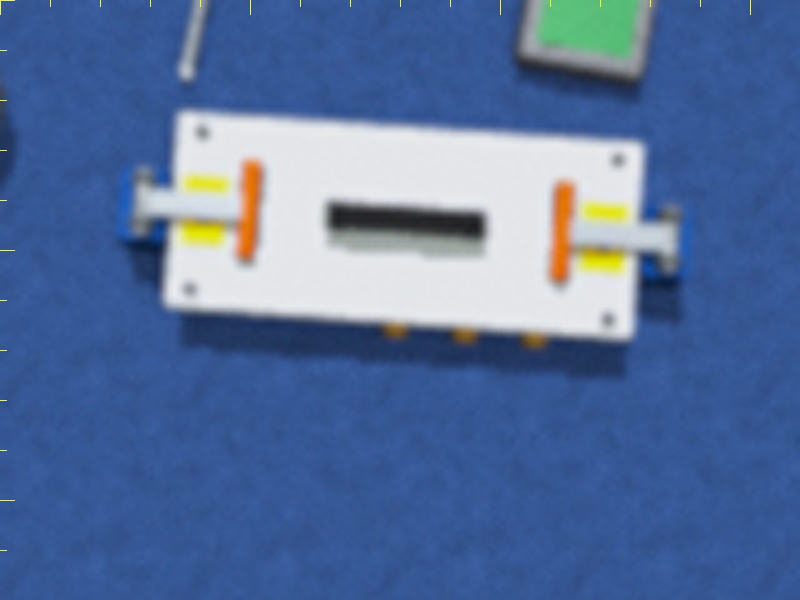

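```bash
python3 - <<'E'
from h import *
c=cam('scene'); im=cv2.imread('pics/s29.png')
for th in (0,0.1,0.2):
  for s in (1,-1):
    Y=148-60*np.cos(th); z=74+60*np.sin(th)
    print(th,s,[((pj(c,ch(X,s*Y,z))-(190,120))*5+2).round(0).tolist() for X in (-28,28)])
print([((pj(c,ch(X,Y,64))-(190,120))*5+2).round(0).tolist() for X,Y in ((-45,118),(45,118),(-45,-118),(45,-118))])
crop(im,220,180,35,30,18,'s29d'); crop(im,265,210,40,30,18,'s29e')
E
```

```text
0 1 [[488.0, 494.0], [413.0, 538.0]]
0 -1 [[289.0, 359.0], [215.0, 397.0]]
0.1 1 [[488.0, 486.0], [413.0, 530.0]]
0.1 -1 [[288.0, 351.0], [213.0, 389.0]]
0.2 1 [[489.0, 478.0], [414.0, 522.0]]
0.2 -1 [[286.0, 342.0], [212.0, 380.0]]
[[547.0, 519.0], [426.0, 592.0], [280.0, 341.0], [162.0, 401.0]]
```

View pics/s29d.png

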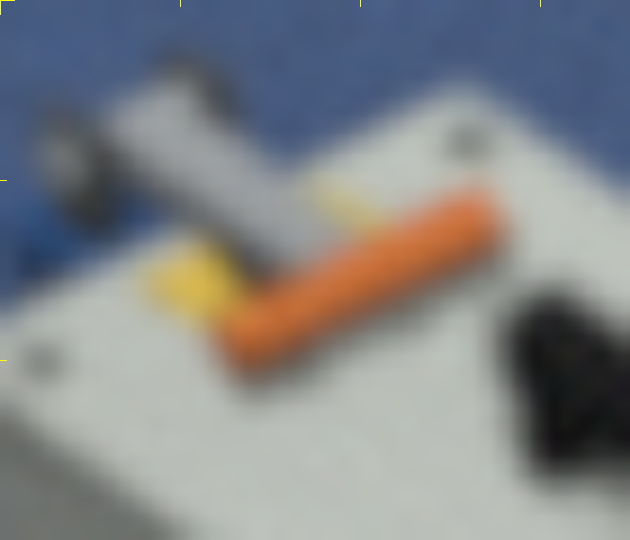

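View pics/s29e.png

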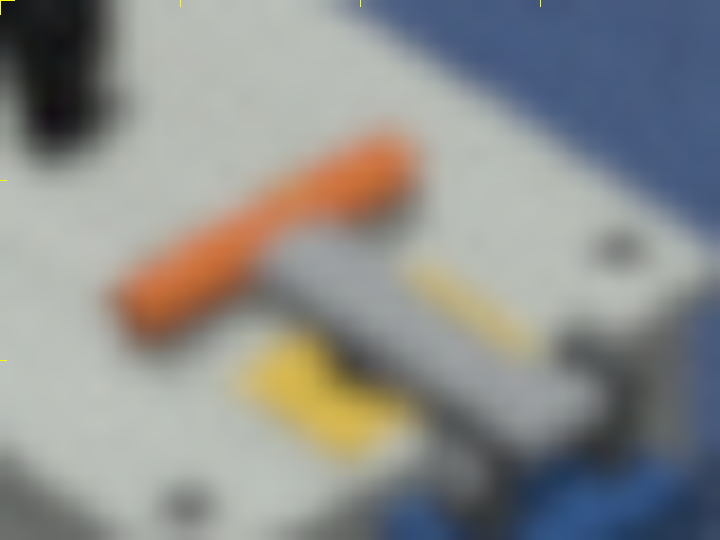

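```bash
python3 - <<'E'
from h import *
settle(3); o=bot.get_obs(); print(o['time'],o['contact_force'].round(1),abs(o['dq']).max())
print(order.close_job())
E
```

```text
42.15 [ 0.1 -1.1 -0.3] 0.004587945342741814
the job is handed in; nothing more can be done
None
```

I finished the job and handed it in at 42 s; the hand-in gave no verdict.

- **Boards:** Only two heatsink boards were on the bench. I laid both flat in the two middle bays; wrist pictures taken before the lid went on showed them lying inside the dividers.
- **Lid:** It is seated. Seen from above, its corner screws measured 90.2 × 235.8 mm apart at the seated height. Its centre is within about 1 mm of the chamber's.
- **Clamps:** I swung both fully down, the left first. In the scene camera, both bars sit within a pixel of where they belong when fully down, which means under about 0.1 rad.
- **Dial:** I turned it about 3.6 rad clockwise. The last wrist picture shows the white pointer line running straight into the red mark.
- **Other things:** No grip slipped, and I noticed nothing knocked aside. The bystanders look unmoved in the last overhead picture, except the brush and the orange look-alike of the dial unit. The arm partly hid those two, but it never went near either. At hand-in the arm was still and clear of everything.

**Disagreements:** the overhead and wrist cameras differed by 2–3 mm in x, and I worked from the wrist readings. The pointer's starting angle read −11° from above and −14° from the wrist. The fingers slid about 3 mm along the dial's bar while turning it, with no effect on the result.

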